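Make the studding bench ready: chuck the countersink, turn up and fill the stud cup, start

ROBOT

A 6-joint arm with a two-finger parallel gripper is mounted at the origin on the work surface. World frame = base frame: x ahead of the robot, y to its left, z up, the work surface at z = 0. Lengths are in mm, angles in degrees, forces in N, time in s.
With the tool pointing down it reaches from about 350 to 850 mm from the base axis. Payload 8.1 kg.
Tool frame: the origin (TCP) lies on the centre line of the jaws, within the pads' length; the fingertips stand 14 mm ahead of it and the grasp point (between the pads) lies 5 mm behind it; z points along the fingers, y is the line along which they close (so a half turn about z gives the same grasp; the last joint's range is limited). The gripper opens to 85 mm and grips with 20 to 120 N. Pads are 22 mm wide; open, the fingers measure 114 mm over their backs; the gripper's body (76 mm by 85 mm) begins 54 mm behind the grasp point. The pads swing forward as they close: fully open they stand 13 mm farther back than shut.
Start: joints at [68.159, 7.471, 85.268, -0, 87.261, -4.893], TCP at [174.881, 573.953, 245.292] pointing down, gripper open.
Joint ranges: [-169.43, 169.43], [-51.17, 129.36], [1.28, 143.12], [-76.62, 256.62], [0, 156.53], [-152.29, 152.29]. Speed limits (degrees/s): [136.94, 136.94, 159.86, 180, 180, 180].

INTERFACE

Orientations are given as [roll, pitch, yaw] about the fixed x, y, z axes, in that order (R = Rz(yaw) Ry(pitch) Rx(roll)).
In Python, from bench import sense, snapshot, camera_info, hand_in gives the robot as it stands. The module is installed in compiled form; this text tells all that it offers.
- The arm moves only by the tool apply_moves, never from a script. Its argument "deltas" is a list of rows, each a list of 7 numbers: the shift along the tool's x, y, z scaled (see below), then the turn, a rotation vector about the tool's x, y, z scaled (see below), then the opening, from 0 (shut) to 1 (fully open). In form: [[dx, dy, dz, ax, ay, az, claw], ...]. A call has 1 to 8 rows; each row shifts and turns the commanded pose from where the row before left it, along the tool's axes as they then stand; what a row does not reach is not made up. The controller multiplies each number of a shift by 0.03 m and each number of a turn by 0.08 rad. A row lasts 1/8 s, in which the tool goes at most 62.5 mm and 10.7 degrees, less where a joint would pass 70% of its speed; a pose out of reach is approached as far as the arm can. A call with a number of a shift or a turn outside -1 to 1 is refused whole. A call with a gripper value outside its range is refused whole. The fingers move at their own pace and stop on an object; "grip_force" is the grip in N (left out, the last holds). Time passes only in rows, so rows that do not move let the fingers close. It gives the time, the measured TCP pose, the force, the opening and the grip force at its end, in the units of the state.
- sense(): the state, without advancing time (a new reading comes with each control period).
- snapshot(name): name is "side" or "top"; returns the picture (384x512x3 uint8, red, green, blue); there is no depth.
- camera_info(name): a dict with "vertical_fov" (degrees; the focal length in pixels is half the picture's height over the tangent of half this angle, whatever the lens; pixels are square), "cx", "cy" (the principal point, pixels), "k1" (the pictures are not rectified: a ray, as slopes to the right and down, at radius r is drawn at 1 + k1 r^2 times it, then the intrinsics apply), "origin" and "rotation" of the camera in the world. Camera axes: x right, y up, looking along -z (the intrinsics and any distortion apply to the point x, -y, -z); pixel columns grow to the right and rows downward; lengths in mm; the calibration is good to about 2 mm. A picture is of the moment at which its call begins. camera_info takes no time and is no camera call.
- hand_in(): hands the job in; it is judged then, once.
The state is a dict: "time": time; "joint_pos": joint angles; "qd": joint speeds; "joint_efforts": joint torques, N m; "tool_pos": TCP position; "tcp_rot": TCP orientation; "ft_force": force on the tool from outside, world axes, zero at the start; "wrist_torque": the same for the moment, N m; "finger_gap": finger opening in mm; "grip_force": force on a finger pad.
Only numpy, scipy, OpenCV 4.12 (cv2) and the standard library are available. Lean on these libraries where they do the work, as an engineer would, in place of code of your own. Each camera call takes 0.05 s, during which the arm holds its last target. There are 200 camera calls.

TASK

Make the bench ready for studding: put the countersink bit shank-down in the upright chuck and turn the chuck sleeve clockwise until the jaws hold it tight; turn the red stud cup over so that it stands mouth-up on the bench and put every road stud lying on the bench into it. Only when all that is done, press the green button fully in and let go. Leave the hoof pad, the bar shoe, the T-handled tap and the centre punch lying where they are.

Things in the scene. Friction and masses are not known exactly. Their poses are not given: they have to be found in the camera images.
- cup: red steel stud cup, 56 mm square, 56 mm tall, walls 3 mm (inside 50 mm square, 53 mm deep), 0.12 kg, loose. It starts mouth-down on the bench. Origin: centre of the mouth plane; its z axis points from the mouth to the closed end (up at the start; down once it stands mouth-up, with the origin 56 mm above the bench); x and y are square to its sides
- bit: countersink bit, 76 mm long, 0.09 kg: steel shank 12 mm diameter and 42 mm long with a flat foot, then a brass-coloured head 18 mm diameter from 42 to 66 mm, then a steel cone to the top. Starts standing upright, shank down, in the wooden stand. Origin: centre of the foot; z along the bit to the cone
- stand: wooden block, fixed, 70 x 70 mm and 45 mm high, with a 14.5 mm square hole 40 mm deep in its middle that holds the bit (so the bit's head underside is 2 mm above the block). Origin: centre of its underside
- spindle: small yellow electric countersinking spindle, fixed: housing 130 mm (x) x 200 mm (y), its top 70 mm above the bench, on a foot plate 150 x 220 mm and 12 mm high. The chuck stands up on its top at +45 mm in y, the green start button on its top at -62 mm in y. Origin: centre of its underside on the bench
- chuck (a point): centre of the chuck's mouth, on the chuck axis, at the level of the top of sleeve and jaws (110 mm above the bench, 40 mm above the flat floor on which the bit's foot stands inside the chuck); axes as the spindle's, z up
- sleeve (a joint): angle in rad of the ribbed steel chuck sleeve, 44 mm diameter, 73 to 110 mm above the bench, red mark on top. Grows when turned clockwise seen from above, 0 to a stop at 2.9; starts at 0 to 0.4, stays where left (friction 0.12 N m). Drives 3 jaws inward, 1.8 mm per rad: 10 mm from the axis at 0, touching the shank at about 2.2; turned past 2.5 it springs back to about 2.4 and holds tight
- start (a joint): travel in m of the green spring push button on the spindle: 0 out, 0.006 fully pressed downward (about 5 N); springs back
- start_top (a point): centre of the top face of the green button, 28 mm diameter, facing up
- stud0: screw-in road stud, 22 mm tall, 0.03 kg, loose; steel flange 20 mm diameter and 6 mm thick below, brass body 14 mm diameter above with a domed top. 2 to 4 of the four studs are present, standing on their flanges. Origin: centre of the flange's underside; z along the stud away from the flange
- stud1: screw-in road stud, 22 mm tall, 0.03 kg, loose; steel flange 20 mm diameter and 6 mm thick below, brass body 14 mm diameter above with a domed top. 2 to 4 of the four studs are present, standing on their flanges. Origin: centre of the flange's underside; z along the stud away from the flange
- stud2: screw-in road stud, 22 mm tall, 0.03 kg, loose; steel flange 20 mm diameter and 6 mm thick below, brass body 14 mm diameter above with a domed top. 2 to 4 of the four studs are present, standing on their flanges. Origin: centre of the flange's underside; z along the stud away from the flange
- stud3: screw-in road stud, 22 mm tall, 0.03 kg, loose; steel flange 20 mm diameter and 6 mm thick below, brass body 14 mm diameter above with a domed top. 2 to 4 of the four studs are present, standing on their flanges. Origin: centre of the flange's underside; z along the stud away from the flange
- pad: black nylon hoof pad, 120 x 130 x 8 mm, lying on the bench; bystander. Origin: centre of its underside
- shoe: galvanised straight bar shoe, about 110 x 130 x 10 mm, lying flat; bystander. Origin: underside, centre of its arc
- tap: chrome T-handled stud tap, 115 mm long with an 85 mm cross handle, 16 mm high, lying flat; bystander. Origin: underside; x along the tap to its point
- punch: steel centre punch, 120 mm long and 12 mm thick, lying flat; bystander. Origin: underside of its middle; x along it to the point
Not all that is in view belongs to the job. What is shaped like the bit but black or orange is not meant. There is more than one size of the cup; the one meant has the size given above.

How it is judged:
By the outcome, as a careful person would: the job done as asked, in the order asked, and still so for the second after the job is handed in, with the robot touching nothing.
Of stud0, stud1, stud2, stud3 only 2 to 4 are there at a start; the rules pass over those that are not, and their reading is None.
At some moment in a run one of stud0, stud1, stud2, stud3, cup may be knocked a few centimetres aside while the robot is not near it.
It also fails if it takes over 210 s, if anything falls off the work surface, if the arm or the gripper's body presses on something with over 40 N, if the wrist force passes 120 N, or if a joint passes its speed limit or range.

## Working session

There is one attempt and no reset: what is moved stays moved. The work goes in short steps, Python scripts to look and compute and a tool call to move; the robot and the scene stay as the last step left them, time stands still between calls to the robot, and variables do not carry over. Pictures are saved under pics/ and viewed, at most 14 in all, crops included, and the job is handed in when it is done.

Besides the shell and the picture viewer there is one more tool, called by a JSON object that holds its "name" and its "arguments", one argument or row to a line. apply_moves: Moves the arm, as the interface text tells. Its arguments: {"type":"object","properties":{"deltas":{"type":"array"},"grip_force":{"type":"number"}},"required":["deltas"]}

```bash
mkdir -p pics; cat > h.py <<'E'
import numpy as np, cv2
from bench import sense, snapshot, camera_info
from scipy.spatial.transform import Rotation as R
def ray(name,u,v):
    c=camera_info(name); f=192/np.tan(np.radians(c["vertical_fov"])/2)
    K=np.array([[f,0,c["cx"]],[0,f,c["cy"]],[0,0,1.]])
    p=cv2.undistortPoints(np.array([[[u,v]]],float),K,np.array([c["k1"],0,0,0.]))[0,0]
    return np.array(c["origin"]),np.array(c["rotation"])@np.array([p[0],-p[1],-1])
def onz(name,u,v,z):
    o,d=ray(name,u,v); return o+d*(z-o[2])/d[2]
def proj(name,P):
    c=camera_info(name); f=192/np.tan(np.radians(c["vertical_fov"])/2)
    q=np.array(c["rotation"]).T@(np.array(P,float)-c["origin"]); x=q[0]/-q[2]; y=-q[1]/-q[2]
    s=1+c["k1"]*(x*x+y*y); return c["cx"]+f*x*s, c["cy"]+f*y*s
def save(name,fn,crop=None,scale=1):
    im=snapshot(name); b=im[...,::-1]
    if crop: x0,y0,x1,y1=crop; b=b[y0:y1,x0:x1]
    cv2.imwrite("pics/"+fn,cv2.resize(np.ascontiguousarray(b),None,fx=scale,fy=scale,interpolation=cv2.INTER_CUBIC)); return im
E
python3 - <<'E'
from h import *
for n in("top","side"):
    print(camera_info(n)); np.save(n+"0.npy",save(n,n+"0.png",None,1.5))
print(sense())
E
```

```text
{'vertical_fov': 42.76153443762476, 'cx': 262.42723632702786, 'cy': 184.8597681709512, 'k1': -0.09095335853072387, 'origin': array([ 443.30712024,  -42.26256226, 1283.43122908]), 'rotation': array([  5.6003145 ,  -0.10501561, -89.43910319])}
{'vertical_fov': 48.44208360839708, 'cx': 255.39550158728454, 'cy': 188.691589310785, 'k1': -0.14320877740331547, 'origin': array([ 425.40150811, -703.48381982,  803.88949577]), 'rotation': array([ 44.35439652,  -0.40115878, -11.6887682 ])}
{'time': 0.1, 'joint_pos': array([ 6.81585961e+01,  7.51049010e+00,  8.53235610e+01, -1.90228359e-03,
        8.72615867e+01, -4.89247351e+00]), 'qd': array([ 0.07750386, -0.10393654, -0.18051326,  0.07621171,  0.00788651,
        0.03081444]), 'joint_efforts': array([ 8.73006265e-04, -5.70952392e+01, -5.01941800e+01, -1.37634902e-04,
        8.13972816e-03,  1.34597724e-05]), 'tool_pos': array([174.71822162, 573.50171188, 244.34734855]), 'tcp_rot': array([-1.79904549e+02, -6.26353604e-03,  1.63051157e+02]), 'ft_force': array([ 0.04126792, -0.47822145, -1.08343762]), 'wrist_torque': array([-0.06976948,  0.00119396, -0.0649062 ]), 'grip_force': 0.0, 'finger_gap': 85.35304565150103}
```

Camera rotation is roll/pitch/yaw; fix the helper.

```bash
sed -i 's/np.array(c\["rotation"\])/R.from_euler("xyz",c["rotation"],degrees=True).as_matrix()/' h.py; grep -n rotation h.py
```

```text
8:    return np.array(c["origin"]),R.from_euler("xyz",c["rotation"],degrees=True).as_matrix()@np.array([p[0],-p[1],-1])
13:    q=R.from_euler("xyz",c["rotation"],degrees=True).as_matrix().T@(np.array(P,float)-c["origin"]); x=q[0]/-q[2]; y=-q[1]/-q[2]
```

View pics/top0.png

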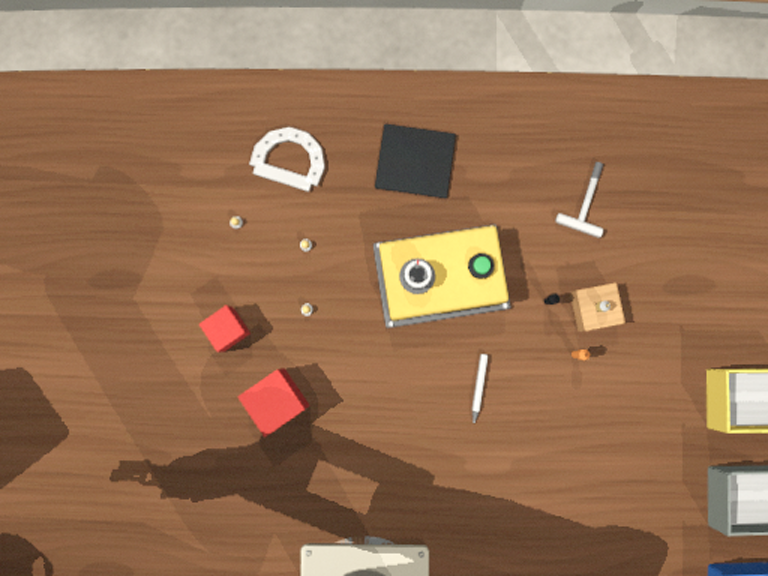

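View pics/side0.png

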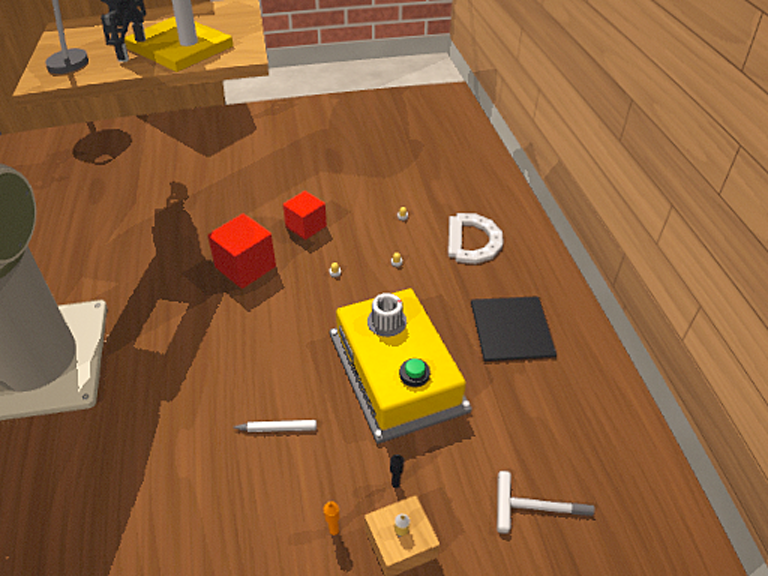

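Top view (display px, ×1.5): three studs at (236,222), (306,244), (307,309); small red cup (223,329) and a large one (272,402); spindle with chuck (417,274) and button (482,265); stand with bit (603,306), and black and orange decoys. The side view agrees.

```bash
cat > m.py <<'E'
from h import *
def blobs(im,lo,hi,amin,roi=None):
    h=cv2.cvtColor(im,cv2.COLOR_RGB2HSV); m=cv2.inRange(h,lo,hi)
    n,l,s,c=cv2.connectedComponentsWithStats(m)
    return [(l==i,s[i],c[i]) for i in range(1,n) if s[i][4]>=amin]
def rect(mask):
    cs,_=cv2.findContours(mask.astype(np.uint8),0,1); c=max(cs,key=cv2.contourArea)
    return cv2.boxPoints(cv2.minAreaRect(c))
def tri(a,b):
    (o1,d1),(o2,d2)=ray("top",*a),ray("side",*b)
    A=np.c_[d1,-d2]; t=np.linalg.lstsq(A,o2-o1,rcond=None)[0]
    p,q=o1+d1*t[0],o2+d2*t[1]; return (p+q)/2,np.linalg.norm(p-q)
E
python3 - <<'E'
from m import *
np.set_printoptions(precision=1,suppress=True)
T=np.load("top0.npy");S=np.load("side0.npy")
for lab,lo,hi,a,z in [("red",(0,200,110),(5,255,255),60,56),("yellow",(24,130,120),(33,255,255),500,70),("green",(45,120,80),(85,255,255),40,80),("brass",(14,70,110),(32,200,255),8,18)]:
    for n,im in(("top",T),("side",S)):
        for m,s,c in blobs(im,lo,hi,a):
            if lab=="brass" and s[4]>900: continue
            print(lab,n,s[[0,1,2,3,4]],c,onz(n,*c,z))
            if lab in("red","yellow") and n=="top":
                b=rect(m);P=np.array([onz(n,*q,z)[:2] for q in b]);print("  corners",P.ravel(),"sides",np.linalg.norm(P-np.roll(P,1,0),axis=1),"yaw",np.degrees(np.arctan2(*(P[1]-P[0])[::-1])))
E
python3 - <<'E'
from h import *
T=np.load("top0.npy");S=np.load("side0.npy")
def up(a,c,s): x0,y0,x1,y1=c; return cv2.resize(a[y0:y1,x0:x1,::-1],(400,300),interpolation=cv2.INTER_CUBIC)
cv2.imwrite("pics/z.png",np.vstack([np.hstack([up(T,(245,150,325,210),5),up(T,(360,175,440,235),5)]),np.hstack([up(S,(220,180,300,240),5),up(S,(220,320,300,380),5)])]))
E
```

```text
red side [189 128  29  32 623] [202.9 142.8] [472.9 212.3  56. ]
red side [ 139  143   45   49 1373] [161.5 166.3] [356.  138.9  56. ]
yellow top [471 246  41  43 544] [478.9 265.1] [ 366.  -586.6   70. ]
  corners [ 413.7 -567.1  413.5 -672.1  308.4 -669.7  309.4 -565.2] sides [104.3 105.1 105.1 104.5] yaw -90.08725596349544
yellow side [ 224  192   86   82 2999] [265.6 234.6] [ 569.3 -143.3   70. ]
green side [270 239  14  13 138] [276.2 245.1] [ 583.1 -182.8   80. ]
brass top [482   0  17   1  17] [490.   0.] [1093.1 -674.6   18. ]
brass top [500   0  12   2  19] [506.4   0.4] [1094.4 -722.9   18. ]
brass top [12 47 11  2 12] [16.8 47.1] [941.9 637.   18. ]
brass top [97 46 10  3 13] [102.2  46.3] [940.9 395.1  18. ]
brass top [364  48   6   2   8] [366.8  48.2] [ 940.6 -321.2   18. ]
brass top [401  49   7   3   9] [404.1  49.3] [ 940.  -423.4   18. ]
brass top [91 98  6  6 16] [ 93.5 100.3] [790.  410.4  18. ]
brass top [121 125  17  10  65] [130.4 128.2] [714.3 306.9  18. ]
brass top [103 126  12   3  21] [108.3 127.2] [716.9 366.4  18. ]
brass top [139 126  24   5  46] [148.4 
[... 18806 characters left out ...]

brass side [115 364   5  18  44] [117.4 371.8] [ 236.5 -370.4   18. ]
brass side [160 364   5   9  12] [162.  368.2] [ 320.4 -377.2   18. ]
brass side [221 365   3   6   9] [222.  367.7] [ 431.1 -396.3   18. ]
brass side [ 90 369   4  15  26] [ 92.  375.9] [ 188.  -371.4   18. ]
brass side [509 368   3   7  15] [510.3 371.1] [ 973.9 -537.8   18. ]
brass side [147 372   6   6  21] [149.7 374.7] [ 296.6 -385.8   18. ]
brass side [ 77 375   6   4   9] [ 79.3 377. ] [ 163.6 -370.1   18. ]
brass side [ 98 378   5   5  12] [100.  379.8] [ 203.3 -381.1   18. ]
brass side [329 378   4   6   8] [330.4 380.5] [ 621.7 -461.7   18. ]
brass side [432 378   3   6   9] [433.1 379.9] [ 811.7 -508.5   18. ]
```

View pics/z.png

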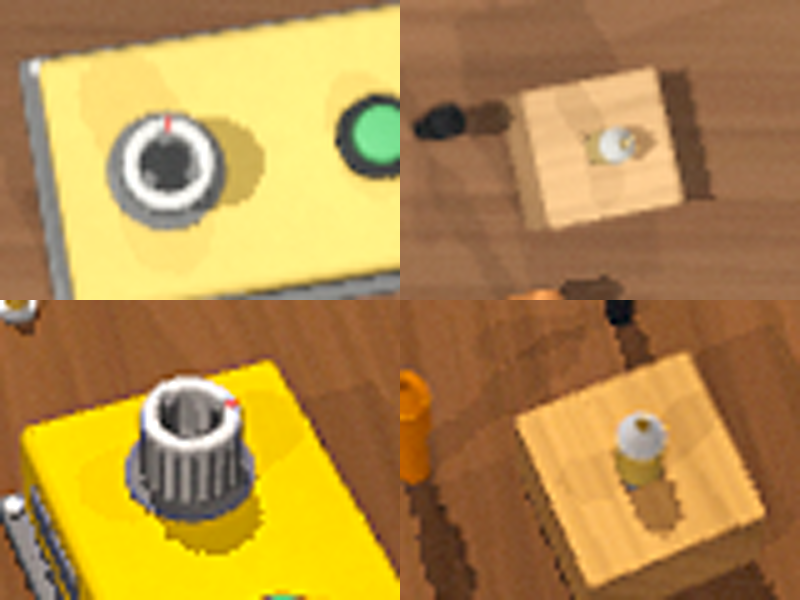

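Chuck mouth is at about top px (278.5,182.5), with the red mark pointing image-up. The bit's cone is at about (404,204) in the top view. Now refined measurements, with less output.

```bash
python3 - <<'E'
from m import *
np.set_printoptions(precision=1,suppress=True)
T=np.load("top0.npy");S=np.load("side0.npy")
H=cv2.cvtColor(T,cv2.COLOR_RGB2HSV)
for u,v in[(148,219),(181,268),(290,200),(321,177),(157,148),(204,163),(390,210)]: print((u,v),H[v,u],end=" ")
print()
for m,s,c in blobs(T,(0,150,100),(6,255,255),100)+blobs(T,(172,150,100),(180,255,255),100)+blobs(T,(20,90,150),(32,255,255),2000)+blobs(T,(50,100,60),(85,255,255),60):
    b=rect(m); z=70 if s[4]>2000 else 56
    if 300<c[0]<330: z=84
    P=np.array([onz("top",*q,z)[:2] for q in b]); print("top",s[4],c,"at",onz("top",*c,z),"sides",np.linalg.norm(P-np.roll(P,1,0),axis=1)[:2],"yaw",np.degrees(np.arctan2(*(P[1]-P[0])[::-1])),"rectC",P.mean(0))
# top faces of cups in side view (brighter?)  chuck, button, bit
print("chuck",tri((278.5,182.6),(257.5,199)), onz("top",278.5,182.6,110))
print("button",tri((321.3,177),(276.2,245.1)))
print("tip",tri((405.2,203.6),(268.4,345)), onz("top",405.2,203.6,81))
st=np.array([[520,95],[655,67],[683,203],[553,228]])*[.2,.2]+[280,175]
P=np.array([onz("top",*q,45)[:2] for q in st]);print("stand",P.mean(0),np.linalg.norm(P-np.roll(P,1,0),axis=1),np.degrees(np.arctan2(*(P[0]-P[1])[::-1])))
for a,b in[((157,148),(268.5,142.5)),((204,163),(264.5,173)),((204.5,206),(223.3,180))]:
    print("stud",tri(a,b),onz("top",*a,14))
for lab,p in[("orange",(385,236)),("black",(366,199))]: print(lab,onz("top",*p,40))
E
```

```text
(148, 219) [  2 161 254] (181, 268) [  2 167 238] (290, 200) [ 26 123 255] (321, 177) [ 67 114 228] (157, 148) [ 21 111 235] (204, 163) [ 21 111 237] (390, 210) [ 17 105 252] 
top 636 [149.3 218.8] at [475.3 239.9  56. ] sides [63.5 65.1] yaw -54.5238850865109 rectC [475.6 240. ]
top 1228 [182.  267.4] at [355.6 154.5  56. ] sides [83.5 92.8] yaw -54.80482953696381 rectC [355.8 154.6]
top 3505 [295.7 181.5] at [ 571.6 -126.    70. ] sides [131.  201.1] yaw -80.24321005925086 rectC [ 572.1 -125.2]
top 110 [321.  176.3] at [ 583.6 -187.5   84. ] sides [27.3 27.2] yaw -89.39050973179299 rectC [ 583.1 -186.3]
chuck (array([563.4, -81.6, 120.1]), np.float64(0.46563714888084584)) [564.2 -81.9 110. ]
button (array([ 581.5, -187.9,   87.1]), np.float64(0.03006596600653344))
tip (array([ 517.8, -396.7,   82.6]), np.float64(0.5404657061956115)) [ 518.1 -397.2   81. ]
stand [ 517.7 -395.8] [69.5 71.8 70.7 68.6] 102.0633529096141
stud (array([664.3, 236.6,   6.5]), np.float64(0.9871175612419415)) [662.5 235.   14. ]
stud (array([624.6, 110.7,   8. ]), np.float64(0.12836207589220439)) [623.7 110.   14. ]
stud (array([511.5, 107.2,   6.7]), np.float64(0.17410020846336435)) [511.2 106.3  14. ]
orange [ 437.8 -355.9   40. ]
black [ 531.6 -308.    40. ]
```

```bash
cat > p.py <<'E'
from m import *
np.set_printoptions(precision=2,suppress=True)
def delta(pos,rot=None,q=None):
    """tool-frame shift (units of 30 mm) and turn (units of 0.08 rad) from the present measured pose"""
    s=sense(); A=R.from_euler("xyz",s["tcp_rot"],degrees=True)
    B=A if rot is None else rot
    print("now",s["tool_pos"],s["tcp_rot"],"t",round(s["time"],1),"gap",round(s["finger_gap"],1),"F",s["ft_force"])
    print(" turn units",(A.inv()*B).as_rotvec()/.08)
    print(" shift units, present axes",A.inv().apply(np.array(pos)-s["tool_pos"])/30, "| axes after turn",B.inv().apply(np.array(pos)-s["tool_pos"])/30)
def down(yaw,tilt=0): return R.from_euler("xyz",[180,0,yaw],degrees=True)*R.from_euler("y",tilt,degrees=True)
E
python3 - <<'E'
from p import *
T=np.load("top0.npy");H=cv2.cvtColor(T,cv2.COLOR_RGB2HSV)
sub=H[205:235,132:168]; m=((sub[...,0]<7)&(sub[...,1]>140))
print(np.histogram(sub[...,2][m],8))
for th in (225,235,245):
  for mm,s,c in blobs(T,(0,140,th),(7,255,255),100):
    P=np.array([onz("top",*q,56)[:2] for q in rect(mm)]);print(th,s[4],P.mean(0),onz("top",*c,56),np.linalg.norm(P-np.roll(P,1,0),axis=1)[:2],np.degrees(np.arctan2(*(P[1]-P[0])[::-1])))
delta((475,240,245),down(215.5))
E
```

```text
(array([ 15,  53,  32,  18,   6,  19,  33, 461]), array([ 83. , 104.5, 126. , 147.5, 169. , 190.5, 212. , 233.5, 255. ]))
225 477 [475.69 245.49] [475.52 245.3   56.  ] [56.27 54.36] -55.547180533627234
225 997 [353.94 159.12] [354.25 158.75  56.  ] [79.26 77.99] -55.62654697040717
235 461 [475.79 244.7 ] [475.8  244.74  56.  ] [54.16 52.96] -55.54732442468805
235 979 [353.94 159.12] [354.67 158.63  56.  ] [79.26 78.  ] -55.62645383166794
245 448 [475.79 244.7 ] [475.94 245.13  56.  ] [54.16 52.96] -55.54732442468805
245 182 [387.62 160.29] [385.34 156.92  56.  ] [77.71 37.93] -2.4800093263594203
now [174.72 573.5  244.35] [-179.9    -0.01  163.05] t 0.1 gap 85.4 F [ 0.04 -0.48 -1.08]
 turn units [ -0.02  -0.01 -11.44]
 shift units, present axes [-12.82  -7.72  -0.01] | axes after turn [ -1.69 -14.86  -0.02]
```

{"name": "apply_moves", "arguments": {
  "deltas": [
    [0,0,0,0,0,-1,1],
    [0,0,0,0,0,-1,1],
    [0,0,0,0,0,-1,1],
    [0,0,0,0,0,-1,1],
    [0,0,0,0,0,-1,1],
    [0,0,0,0,0,-1,1],
    [0,0,0,0,0,-1,1],
    [0,0,0,0,0,-1,1]
  ],
  "grip_force": 40
}}

```text
time: 1.1
tool_pos: [174.8, 573.6, 244.6]
tcp_rot: [-179.9, -0.0, -160.1]
ft_force: [0.6, -0.0, -0.1]
finger_gap: 85.3
grip_force: 0.0
```

{"name": "apply_moves", "arguments": {
  "deltas": [
    [0,0,0,0,0,-1,1],
    [0,0,0,0,0,-1,1],
    [0,0,0,0,0,-1,1],
    [0,0,0,0,0,-0.23,1],
    [0,-1,0,0,0,0,1],
    [0,-1,0,0,0,0,1],
    [0,-1,0,0,0,0,1],
    [0,-1,0,0,0,0,1]
  ]
}}

```text
time: 2.1
tool_pos: [243.3, 474.2, 245.1]
tcp_rot: [-180.0, -0.0, -145.5]
ft_force: [0.2, -1.3, 0.8]
finger_gap: 85.3
grip_force: 0.0
```

{"name": "apply_moves", "arguments": {
  "deltas": [
    [0,-1,0,0,0,0,1],
    [0,-1,0,0,0,0,1],
    [0,-1,0,0,0,0,1],
    [0,-1,0,0,0,0,1],
    [0,-1,0,0,0,0,1],
    [0,-1,0,0,0,0,1],
    [0,0,0,0,0,0,1],
    [0,0,0,0,0,0,1]
  ]
}}

```text
time: 3.1
tool_pos: [344.7, 327.1, 245.2]
tcp_rot: [180.0, -0.0, -145.5]
ft_force: [-0.7, -1.0, 0.8]
finger_gap: 85.4
grip_force: 0.0
```

```bash
python3 - <<'E'
from p import *
C=np.array([475.7,245.2,28]); B=down(214.5,45); d=B.apply([0,0,1]); print(d)
delta(C+5*d-150*d,B)
E
```

```text
[-0.58 -0.4  -0.71]
now [344.69 327.05 245.21] [ 179.98   -0.01 -145.54] t 3.1 gap 85.4 F [-0.67 -1.05  0.84]
 turn units [ 0.01  9.82 -0.01]
 shift units, present axes [-5.47 -4.72  3.82] | axes after turn [-6.57 -4.72 -1.17]
```

{"name": "apply_moves", "arguments": {
  "deltas": [
    [-1,-0.8,0,0,0,0,1],
    [-1,-0.8,0,0,0,0,1],
    [-1,-0.8,0,0,0,0,1],
    [-1,-0.8,0,0,0,0,1],
    [-1,-0.8,0,0,0,0,1],
    [-0.5,-0.7,0,0,0,0,1],
    [0,0,0,0,1,0,1],
    [0,0,0,0,1,0,1]
  ]
}}

```text
time: 4.1
tool_pos: [560.4, 305.1, 245.2]
tcp_rot: [180.0, -9.3, -145.5]
ft_force: [-0.0, 0.2, -0.3]
finger_gap: 85.9
grip_force: 0.0
```

{"name": "apply_moves", "arguments": {
  "deltas": [
    [0,0,0,0,1,0,1],
    [0,0,0,0,1,0,1],
    [0,0,0,0,1,0,1],
    [0,0,0,0,1,0,1],
    [0,0,0,0,1,0,1],
    [0,0,0,0,1,0,1],
    [0,0,0,0,1,0,1],
    [0,0,0,0,0.8,0,1]
  ]
}}

```text
time: 5.1
tool_pos: [560.0, 305.5, 244.2]
tcp_rot: [-180.0, -45.1, -145.4]
ft_force: [0.4, -0.5, -0.1]
finger_gap: 85.1
grip_force: 0.0
```

```bash
python3 - <<'E'
from p import *
C=np.array([475.7,245.2,28]); B=down(214.5,45); d=B.apply([0,0,1])
delta(C+5*d-100*d,B); print(sense()["joint_pos"])
save("side","s1.png",(60,60,360,300),2)
E
```

```text
now [560.02 305.52 244.23] [-179.97  -45.11 -145.41] t 5.1 gap 85.1 F [ 0.43 -0.48 -0.14]
 turn units [-0.02 -0.02  0.01]
 shift units, present axes [-2.66 -0.06  4.37] | axes after turn [-2.65 -0.06  4.37]
[  26.99   62.43   20.93   -8.65  141.18 -102.14]
```

View pics/s1.png

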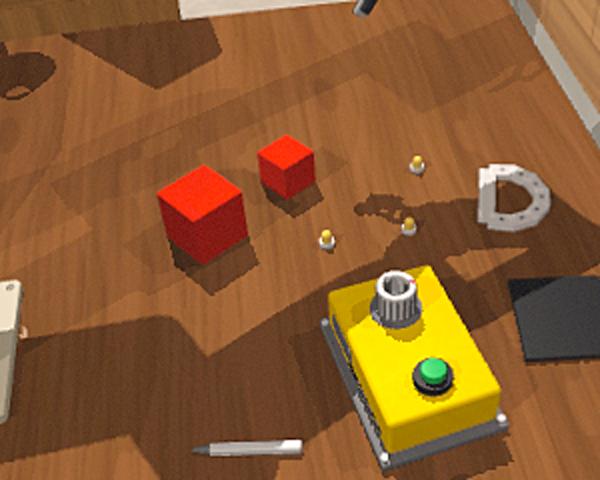

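The cups and studs are still where they were; the small cup is at crop (287,165). Moving in to grasp it.

{"name": "apply_moves", "arguments": {
  "deltas": [
    [-0.9,0,0,0,0,0,1],
    [-0.9,0,0,0,0,0,1],
    [-0.85,0,0,0,0,0,1],
    [0,0,0.9,0,0,0,1],
    [0,0,0.9,0,0,0,1],
    [0,0,0.9,0,0,0,1],
    [0,0,0.9,0,0,0,1],
    [0,0,0,0,0,0,1]
  ]
}}

```text
time: 6.15
tool_pos: [532.5, 286.5, 113.8]
tcp_rot: [-179.9, -44.2, -145.4]
ft_force: [1.0, -0.5, 0.4]
finger_gap: 85.4
grip_force: 0.0
```

```bash
python3 - <<'E'
from p import *
C=np.array([475.7,245.2,28]); B=down(214.5,45); d=B.apply([0,0,1])
delta(C+5*d,B); print(sense()["joint_pos"])
save("top","t1.png",(60,120,310,300),3)
E
```

```text
now [532.45 286.49 113.82] [-179.89  -44.23 -145.44] t 6.2 gap 85.4 F [ 0.96 -0.52  0.39]
 turn units [-0.03  0.17  0.01]
 shift units, present axes [-0.32 -0.05  3.85] | axes after turn [-0.37 -0.06  3.84]
[ 26.67  57.4   42.07  -6.78 124.29 -99.5 ]
```

View pics/t1.png

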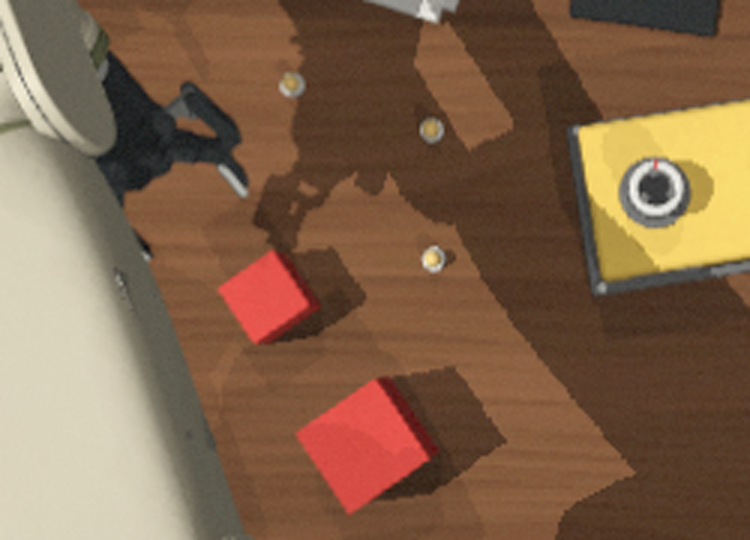

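The gripper's fingers at crop (235,190) and (145,245) straddle the line to the cup at (265,297).

{"name": "apply_moves", "arguments": {
  "deltas": [
    [-0.35,0,0,0,0.17,0,1],
    [0,0,0.8,0,0,0,1],
    [0,0,0.8,0,0,0,1],
    [0,0,0.7,0,0,0,1],
    [0,0,0.6,0,0,0,1],
    [0,0,0.5,0,0,0,1],
    [0,0,0.3,0,0,0,1],
    [0,0,0,0,0,0,1]
  ]
}}

```text
time: 7.2
tool_pos: [476.1, 246.5, 28.8]
tcp_rot: [-179.9, -44.9, -145.5]
ft_force: [-0.2, -0.1, -0.2]
finger_gap: 85.2
grip_force: 0.0
```

```bash
python3 - <<'E'
from p import *
C=np.array([475.7,245.2,28]); B=down(214.5,45); d=B.apply([0,0,1])
delta(C+5*d,B)
E
```

```text
now [476.06 246.5   28.83] [-179.86  -44.9  -145.48] t 7.2 gap 85.2 F [-0.24 -0.09 -0.17]
 turn units [-0.03  0.02  0.  ]
 shift units, present axes [ 0.01 -0.03  0.21] | axes after turn [ 0.   -0.03  0.21]
```

{"name": "apply_moves", "arguments": {
  "deltas": [
    [0,0,0.15,0,0,0,1],
    [0,0,0,0,0,0,0.4],
    [0,0,0,0,0,0,0.3],
    [0,0,0,0,0,0,0.3],
    [0,0,0,0,0,0,0.3],
    [0,0,0,0,0,0,0.3],
    [0,0,0,0,0,0,0.3],
    [0,0,0,0,0,0,0.3]
  ],
  "grip_force": 40
}}

```text
time: 8.2
tool_pos: [472.8, 244.2, 25.4]
tcp_rot: [-179.9, -45.0, -145.5]
ft_force: [4.2, 2.6, 4.5]
finger_gap: 55.4
grip_force: 42.8
```

{"name": "apply_moves", "arguments": {
  "deltas": [
    [0.2,0,-0.2,0,0,0,0.3],
    [0.7,0,-0.7,0,0,0,0.3],
    [0.7,0,-0.7,0,0,0,0.3],
    [0.7,0,-0.7,0,0,0,0.3],
    [0.7,0,-0.7,0,0,0,0.3],
    [0,0,0,0,-0.5,0,0.3],
    [0,0,0,0,-1,0,0.3],
    [0,0,0,0,-1,0,0.3]
  ]
}}

```text
time: 9.2
tool_pos: [472.0, 244.1, 152.0]
tcp_rot: [-179.9, -33.5, -145.4]
ft_force: [-0.7, 0.0, -2.5]
finger_gap: 56.0
grip_force: 42.5
```

{"name": "apply_moves", "arguments": {
  "deltas": [
    [0,0,0,0,-1,0,0.3],
    [0,0,0,0,-1,0,0.3],
    [0,0,0,0,-1,0,0.3],
    [0,0,0,0,-1,0,0.3],
    [0,0,0,0,-1,0,0.3],
    [0,0,0,0,-1,0,0.3],
    [0,0,0,0,-1,0,0.3],
    [0,0,0,0,-1,0,0.3]
  ]
}}

```text
time: 10.2
tool_pos: [471.7, 243.9, 152.0]
tcp_rot: [-179.9, 3.2, -145.4]
ft_force: [-0.9, -0.1, -2.1]
finger_gap: 55.5
grip_force: 42.5
```

{"name": "apply_moves", "arguments": {
  "deltas": [
    [0,0,0,0,-1,0,0.3],
    [0,0,0,0,-1,0,0.3],
    [0,0,0,0,-1,0,0.3],
    [0,0,0,0,-1,0,0.3],
    [0,0,0,0,-1,0,0.3],
    [0,0,0,0,-1,0,0.3],
    [0,0,0,0,-1,0,0.3],
    [0,0,0,0,-1,0,0.3]
  ]
}}

```text
time: 11.2
tool_pos: [471.6, 244.1, 151.5]
tcp_rot: [-179.9, 39.8, -145.3]
ft_force: [-0.5, -0.6, -1.9]
finger_gap: 55.5
grip_force: 42.6
```

```bash
python3 - <<'E'
from p import *
B=down(214.5,-45); d=B.apply([0,0,1]); print(d)
C=np.array([480,330,60]);delta(C+5*d,B);print(sense()["joint_pos"])
save("side","s2.png",(60,60,360,300),2)
E
```

```text
[ 0.58  0.4  -0.71]
now [471.58 244.07 151.49] [-179.92   39.84 -145.31] t 11.2 gap 55.5 F [-0.52 -0.56 -1.87]
 turn units [ 0.01 -1.13  0.03]
 shift units, present axes [0.51 2.2  3.7 ] | axes after turn [0.85 2.2  3.63]
[  12.61  -35.79  140.12   21.86   40.03 -124.37]
```

View pics/s2.png

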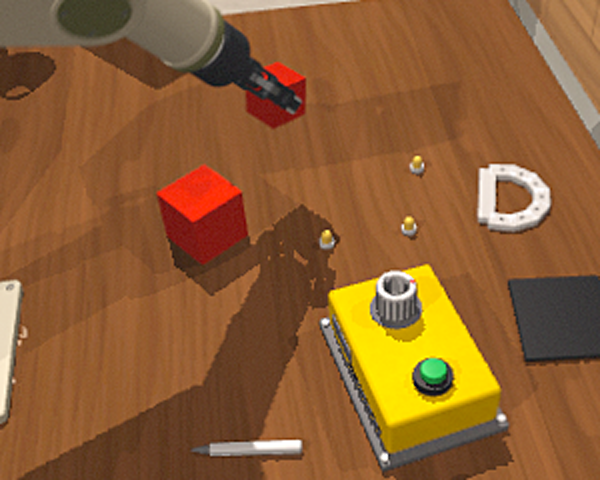

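The cup is held, rolled so its mouth faces away, at crop (277,95). Next I set it down on its side farther out.

```bash
python3 - <<'E'
from p import *
B=down(214.5,-45); d=B.apply([0,0,1])
C=np.array([505,335,60]);delta(C+5*d,B)
E
```

```text
now [470.06 243.74 149.03] [-180.     39.83 -145.33] t 11.2 gap 55.5 F [-2.83 -1.24 -4.18]
 turn units [ 0.02 -1.13  0.03]
 shift units, present axes [-0.18  1.84  4.17] | axes after turn [0.2  1.85 4.16]
```

{"name": "apply_moves", "arguments": {
  "deltas": [
    [0,0.6,0.3,0,0,0,0.3],
    [0,0.6,0.5,0,0,0,0.3],
    [0,0.65,0.6,0,0,0,0.3],
    [0,0,0.7,0,-0.6,0,0.3],
    [0.1,0,0.7,0,-0.53,0,0.3],
    [0.1,0,0.7,0,0,0,0.3],
    [0,0,0.6,0,0,0,0.3],
    [0,0,0,0,0,0,0.3]
  ]
}}

```text
time: 12.25
tool_pos: [503.9, 334.1, 54.7]
tcp_rot: [180.0, 44.7, -145.3]
ft_force: [-0.2, -0.1, -0.9]
finger_gap: 55.4
grip_force: 43.0
```

```bash
python3 - <<'E'
from p import *
B=down(214.5,-45); d=B.apply([0,0,1])
C=np.array([505,335,29]);delta(C+5*d,B);print(sense()["joint_pos"])
E
```

```text
now [503.92 334.09  54.67] [ 179.99   44.73 -145.35] t 12.2 gap 55.4 F [-0.25 -0.08 -0.86]
 turn units [ 0.03 -0.06  0.02]
 shift units, present axes [0.57 0.   0.81] | axes after turn [0.57 0.   0.8 ]
[  24.54   -8.32  134.92   38.21   11.55 -134.87]
```

{"name": "apply_moves", "arguments": {
  "deltas": [
    [0.11,0,0.16,0,0,0,0.3],
    [0.11,0,0.16,0,0,0,0.3],
    [0.11,0,0.16,0,0,0,0.3],
    [0.11,0,0.16,0,0,0,0.3],
    [0.06,0,0.08,0,0,0,0.3],
    [0,0,0,0,0,0,0.3]
  ]
}}

```text
time: 13.0
tool_pos: [508.6, 336.8, 31.2]
tcp_rot: [-179.9, 44.9, -145.3]
ft_force: [-0.7, -0.2, -1.5]
finger_gap: 55.5
grip_force: 43.1
```

```bash
python3 - <<'E'
from p import *
B=down(214.5,-45); d=B.apply([0,0,1])
C=np.array([505,335,28]);delta(C+5*d,B);print(sense()["joint_pos"])
save("side","s3.png",(100,60,340,220),3)
E
```

```text
now [508.57 336.85  31.23] [-179.92   44.94 -145.32] t 13.0 gap 55.5 F [-0.67 -0.21 -1.53]
 turn units [ 0.01 -0.01  0.03]
 shift units, present axes [0.17 0.02 0.15] | axes after turn [0.17 0.02 0.15]
[  24.67   -3.31  133.93   55.29    8.5  -152.11]
```

View pics/s3.png

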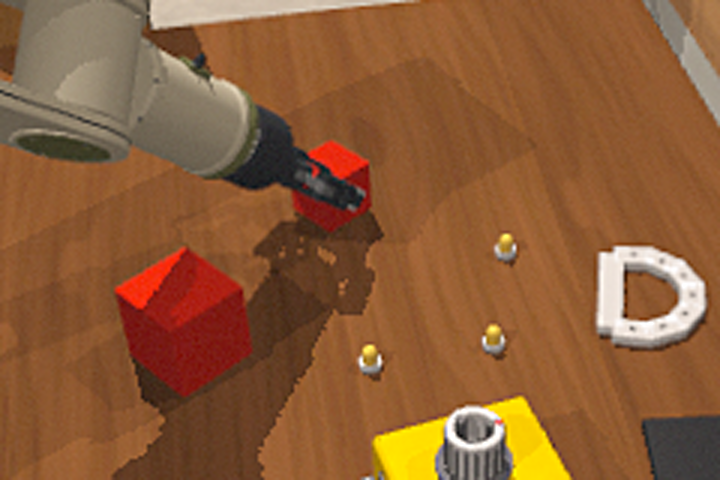

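The cup is on its side at crop (330,190), just above the bench, but joint 6 is near its limit because the wrist is close to singular. I'll yaw the tool into the arm plane before lowering.

{"name": "apply_moves", "arguments": {
  "deltas": [
    [-0.1,0,-0.15,0.15,0,0.15,0.3],
    [0,0,0,0.15,0,0.15,0.3],
    [0,0,0,0.15,0,0.15,0.3],
    [0,0,0,0.15,0,0.15,0.3],
    [0,0,0,0.15,0,0.15,0.3],
    [0,0,0,0.15,0,0.15,0.3],
    [0,0,0,0,0,0,0.3]
  ]
}}

```text
time: 13.92
tool_pos: [507.9, 336.3, 36.6]
tcp_rot: [-179.8, 45.0, -151.0]
ft_force: [0.1, 0.5, -0.5]
finger_gap: 55.5
grip_force: 43.1
```

```bash
python3 - <<'E'
from p import *
B=down(208.5,-45); d=B.apply([0,0,1])
C=np.array([508,338,28.5]);delta(C+5*d,B);print(sense()["joint_pos"])
E
```

```text
now [507.87 336.28  36.63] [-179.79   44.96 -151.01] t 13.9 gap 55.5 F [ 0.06  0.47 -0.51]
 turn units [ 0.03 -0.01  0.08]
 shift units, present axes [0.17 0.05 0.38] | axes after turn [0.17 0.05 0.38]
[ 28.68  -4.18 133.95   0.09   5.27 -90.3 ]
```

{"name": "apply_moves", "arguments": {
  "deltas": [
    [0.07,0,0.07,0,0,0,0.3],
    [0.07,0,0.07,0,0,0,0.3],
    [0.07,0,0.07,0,0,0,0.3],
    [0.04,0,0.04,0,0,0,0.3],
    [0.02,0,0.02,0,0,0,0.3],
    [0,0,0,0,0,0,0.3]
  ]
}}

```text
time: 14.68
tool_pos: [510.0, 337.1, 27.5]
tcp_rot: [-179.9, 45.3, -151.2]
ft_force: [-5.5, -2.8, 13.1]
finger_gap: 55.8
grip_force: 44.9
```

```bash
python3 - <<'E'
from p import *
s=sense();print(s["tool_pos"],s["tcp_rot"],s["ft_force"],s["joint_pos"])
E
```

```text
[509.99 337.13  27.53] [-179.89   45.27 -151.16] [-5.46 -2.78 13.12] [ 28.65  -2.18 133.63   0.35   3.28 -90.48]
```

{"name": "apply_moves", "arguments": {
  "deltas": [
    [0,0,0,0,0,0,1],
    [0,0,0,0,0,0,1],
    [0,0,0,0,0,0,1],
    [0,0,-0.3,0,0,0,1],
    [0,0,-0.6,0,0,0,1],
    [0,0,-0.8,0,0,0,1],
    [0,0,-0.9,0,0,0,1],
    [0,0,-0.9,0,0,0,1]
  ]
}}

```text
time: 15.68
tool_pos: [454.6, 309.7, 102.9]
tcp_rot: [-179.7, 44.5, -151.2]
ft_force: [0.7, 0.2, 0.2]
finger_gap: 85.3
grip_force: 0.0
```

{"name": "apply_moves", "arguments": {
  "deltas": [
    [-0.7,0,-0.7,0,0,0,1],
    [-0.7,0,-0.7,0,1,0,1],
    [-0.7,0,-0.7,0,1,0,1],
    [-0.7,0,-0.7,0,1,0,1],
    [0,0,0,0,1,0,1],
    [0,0,0,0,1,0,1],
    [0,0,0,0,1,0,1],
    [0,0,0,0,1,0,1]
  ]
}}

```text
time: 16.68
tool_pos: [461.2, 313.8, 218.7]
tcp_rot: [-179.8, 12.1, -151.3]
ft_force: [1.1, -0.1, 0.5]
finger_gap: 85.2
grip_force: 0.0
```

{"name": "apply_moves", "arguments": {
  "deltas": [
    [0,0,0,0,1,0,1],
    [0,0,0,0,1,0,1],
    [0,0,0,0,0.8,0,1],
    [-1,0,0,0,0,0,1],
    [-1,0,0,0,0,0,1],
    [-1,0,0,0,0,0,1],
    [-1,0,0,0,0,0,1],
    [0,0,0,0,0,0,1]
  ]
}}

```text
time: 17.68
tool_pos: [567.3, 371.7, 215.9]
tcp_rot: [-179.8, -0.7, -151.3]
ft_force: [0.1, -0.3, 0.1]
finger_gap: 85.4
grip_force: 0.0
```

```bash
python3 - <<'E'
from p import *
T=save("top","t2.png",(40,100,240,250),4)
for mm,s,c in blobs(T,(0,140,225),(7,255,255),100):
    P=np.array([onz("top",*q,56)[:2] for q in rect(mm)]);print(s[4],c,P.mean(0),np.linalg.norm(P-np.roll(P,1,0),axis=1)[:2],np.degrees(np.arctan2(*(P[1]-P[0])[::-1])))
B=down(208.8,45); d=B.apply([0,0,1]); C=np.array([507,335.4,28])
delta(C-150*d,B);print(sense()["joint_pos"])
E
```

```text
372 [110.87 206.04] [508.05 337.66] [52.75 51.15] -62.82661232933169
108 [188.57 260.97] [370.32 140.13] [52.37 25.04] -54.33154846564207
now [566.51 371.35 216.27] [-179.82   -0.69 -151.33] t 17.7 gap 85.3 F [-0.12  0.1  -0.38]
 turn units [-0.03  9.67 -0.04]
 shift units, present axes [-1.25 -0.08  2.73] | axes after turn [-2.8  -0.09  1.07]
[ 29.    20.83  72.74  -0.18  87.11 -89.66]
```

View pics/t2.png

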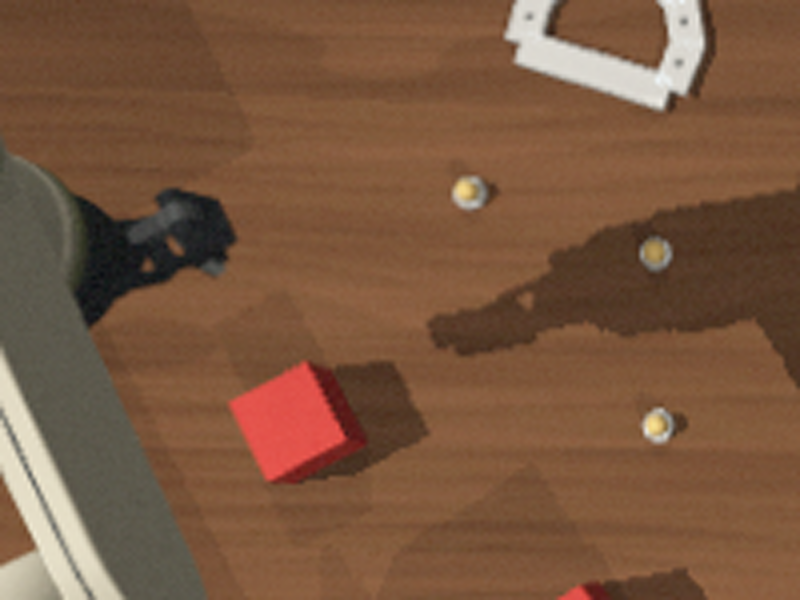

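The cup lies flat on its side at crop (297,420), about (507.5,336.5). Second grasp, tilted inward.

{"name": "apply_moves", "arguments": {
  "deltas": [
    [-0.65,-0.05,0,0,0,0,1],
    [-0.6,0,0,0,0.67,0,1],
    [0,0,0,0,1,0,1],
    [0,0,0,0,1,0,1],
    [0,0,0,0,1,0,1],
    [0,0,0,0,1,0,1],
    [0,0,0,0,1,0,1],
    [0,0,0,0,1,0,1]
  ]
}}

```text
time: 18.73
tool_pos: [599.6, 387.9, 218.4]
tcp_rot: [-179.8, -31.3, -151.4]
ft_force: [0.7, -0.1, 0.7]
finger_gap: 85.5
grip_force: 0.0
```

{"name": "apply_moves", "arguments": {
  "deltas": [
    [0,0,0,0,1,0,1],
    [0,0,0,0,1,0,1],
    [0,0,0,0,1,0,1],
    [-0.65,0,0.65,0,0,0,1],
    [-0.65,0,0.65,0,0,0,1],
    [-0.6,0,0.6,0,0,0,1],
    [0,0,0,0,0,0,1],
    [0,0,0,0,0,0,1]
  ]
}}

```text
time: 19.73
tool_pos: [566.9, 367.2, 130.3]
tcp_rot: [-179.9, -43.4, -151.5]
ft_force: [-0.4, -0.5, 1.7]
finger_gap: 85.5
grip_force: 0.0
```

```bash
python3 - <<'E'
from p import *
B=down(208.4,45); d=B.apply([0,0,1]); C=np.array([507.5,336.5,28])
delta(C+5*d,B);print(sense()["joint_pos"])
E
```

```text
now [566.94 367.17 130.29] [-179.88  -43.37 -151.49] t 19.7 gap 85.5 F [-0.44 -0.48  1.71]
 turn units [-0.04  0.36  0.02]
 shift units, present axes [-0.72  0.06  4.18] | axes after turn [-0.83  0.04  4.15]
[ 28.61  75.96   9.99  -0.08 137.42 -89.98]
```

{"name": "apply_moves", "arguments": {
  "deltas": [
    [-0.8,0,0,0,0.36,0,1],
    [0,0,0.7,0,0,0,1],
    [0,0,0.8,0,0,0,1],
    [0,0,0.8,0,0,0,1],
    [0,0,0,0,0,0,1],
    [0,0,0,0,0,0,1]
  ]
}}

```text
time: 20.48
tool_pos: [530.5, 346.3, 66.1]
tcp_rot: [-179.9, -44.3, -151.5]
ft_force: [1.3, -0.7, -0.3]
finger_gap: 85.6
grip_force: 0.0
```

```bash
python3 - <<'E'
from p import *
B=down(208.4,45); d=B.apply([0,0,1]); C=np.array([507.5,336.5,28])
delta(C+5*d,B);print(sense()["joint_pos"])
E
```

```text
now [530.46 346.31  66.11] [-179.91  -44.34 -151.5 ] t 20.5 gap 85.6 F [ 1.31 -0.66 -0.32]
 turn units [-0.03  0.14  0.02]
 shift units, present axes [-0.29  0.08  1.65] | axes after turn [-0.31  0.08  1.65]
[ 28.54  66.84  32.03  -0.07 125.46 -90.02]
```

{"name": "apply_moves", "arguments": {
  "deltas": [
    [-0.3,0.08,0,0,0.1,0,1],
    [0,0,0.5,0,0,0,1],
    [0,0,0.5,0,0,0,1],
    [0,0,0.5,0,0,0,1],
    [0,0,0.05,0,0,0,1],
    [0,0,0,0,0,0,1]
  ]
}}

```text
time: 21.22
tool_pos: [506.0, 335.6, 25.9]
tcp_rot: [-179.9, -44.9, -151.5]
ft_force: [-0.1, 0.0, 0.1]
finger_gap: 85.4
grip_force: 0.0
```

```bash
python3 - <<'E'
from p import *
B=down(208.4,45); d=B.apply([0,0,1]); C=np.array([507.5,336.5,28])
delta(C+5*d,B);print(sense()["joint_pos"])
E
```

```text
now [505.96 335.64  25.86] [-179.92  -44.86 -151.5 ] t 21.2 gap 85.4 F [-0.1   0.03  0.08]
 turn units [-0.03  0.03  0.02]
 shift units, present axes [0.01 0.   0.07] | axes after turn [0.01 0.   0.07]
[ 28.69  64.61  40.29   0.06 119.96 -89.83]
```

{"name": "apply_moves", "arguments": {
  "deltas": [
    [0,0,0.05,0,0,0,0.4],
    [0,0,0,0,0,0,0.3],
    [0,0,0,0,0,0,0.3],
    [0,0,0,0,0,0,0.3],
    [0,0,0,0,0,0,0.3],
    [0,0,0,0,0,0,0.3],
    [0,0,0,0,0,0,0.3]
  ]
}}

```text
time: 22.1
tool_pos: [504.1, 334.6, 24.0]
tcp_rot: [-179.9, -44.9, -151.5]
ft_force: [4.0, 2.4, 5.0]
finger_gap: 55.8
grip_force: 43.2
```

{"name": "apply_moves", "arguments": {
  "deltas": [
    [0.2,0,-0.2,0,0,0,0.3],
    [0.7,0,-0.7,0,0,0,0.3],
    [0.7,0,-0.7,0,0,0,0.3],
    [0.7,0,-0.7,0,0,0,0.3],
    [0.7,0,-0.7,0,0,0,0.3],
    [0,0,0,0,-0.6,0,0.3],
    [0,0,0,0,-1,0,0.3],
    [0,0,0,0,-1,0,0.3]
  ]
}}

```text
time: 23.1
tool_pos: [503.8, 334.6, 151.8]
tcp_rot: [-179.9, -32.9, -151.5]
ft_force: [-0.5, -0.0, -1.9]
finger_gap: 55.4
grip_force: 42.5
```

{"name": "apply_moves", "arguments": {
  "deltas": [
    [0,0,0,0,-1,0,0.3],
    [0,0,0,0,-1,0,0.3],
    [0,0,0,0,-1,0,0.3],
    [0,0,0,0,-1,0,0.3],
    [0,0,0,0,-1,0,0.3],
    [0,0,0,0,-1,0,0.3],
    [0,0,0,0,-1,0,0.3],
    [0,0,0,0,-1,0,0.3]
  ]
}}

```text
time: 24.1
tool_pos: [503.5, 334.5, 152.0]
tcp_rot: [-179.9, 3.8, -151.4]
ft_force: [0.6, -0.8, -1.2]
finger_gap: 55.4
grip_force: 42.5
```

{"name": "apply_moves", "arguments": {
  "deltas": [
    [0,0,0,0,-1,0,0.3],
    [0,0,0,0,-1,0,0.3],
    [0,0,0,0,-1,0,0.3],
    [0,0,0,0,-1,0,0.3],
    [0,0,0,0,-1,0,0.3],
    [0,0,0,0,-1,0,0.3],
    [0,0,0,0,-1,0,0.3],
    [0,0,0,0,0,0,0.3]
  ]
}}

```text
time: 25.1
tool_pos: [501.9, 333.7, 149.6]
tcp_rot: [-179.9, 35.5, -151.4]
ft_force: [-0.5, 0.1, -1.7]
finger_gap: 55.6
grip_force: 42.6
```

```bash
python3 - <<'E'
from p import *
B=down(208.5,-45); d=B.apply([0,0,1])
C=np.array([508,337,40]);delta(C+5*d,B);print(sense()["joint_pos"])
E
```

```text
now [501.9  333.71 149.59] [-179.93   35.51 -151.39] t 25.1 gap 55.6 F [-0.45  0.14 -1.72]
 turn units [-0.   -2.07  0.02]
 shift units, present axes [1.91 0.   3.27] | axes after turn [ 2.42 -0.    2.91]
[ 28.88 -16.92 125.65  -0.4   35.75 -89.46]
```

{"name": "apply_moves", "arguments": {
  "deltas": [
    [0,0,0,0,-1,0,0.3],
    [0,0,0,0,-1,0,0.3],
    [0.5,0,0.6,0,-0.07,0,0.3],
    [0.5,0,0.6,0,0,0,0.3],
    [0.5,0,0.6,0,0,0,0.3],
    [0.5,0,0.6,0,0,0,0.3],
    [0.4,0,0.45,0,0,0,0.3],
    [0,0,0,0,0,0,0.3]
  ]
}}

```text
time: 26.1
tool_pos: [511.7, 338.7, 37.8]
tcp_rot: [-179.9, 44.9, -151.4]
ft_force: [-0.3, -0.6, -1.5]
finger_gap: 55.5
grip_force: 42.8
```

```bash
python3 - <<'E'
from p import *
B=down(208.5,-45); d=B.apply([0,0,1])
C=np.array([508,337,29]);delta(C+5*d,B);print(sense()["joint_pos"])
E
```

```text
now [511.74 338.71  37.8 ] [-179.9    44.89 -151.38] t 26.1 gap 55.5 F [-0.28 -0.64 -1.47]
 turn units [-0.   -0.02  0.02]
 shift units, present axes [0.3  0.01 0.28] | axes after turn [0.3  0.01 0.28]
[ 28.87  -3.59 133.18  -2.88   5.53 -86.96]
```

{"name": "apply_moves", "arguments": {
  "deltas": [
    [0.07,0,0.07,0,0,0,0.3],
    [0.07,0,0.07,0,0,0,0.3],
    [0.07,0,0.07,0,0,0,0.3],
    [0.05,0,0.05,0,0,0,0.3],
    [0.03,0,0.03,0,0,0,0.3],
    [0,0,0,0,0,0,0.3]
  ]
}}

```text
time: 26.85
tool_pos: [512.2, 339.1, 27.0]
tcp_rot: [-179.9, 45.1, -151.4]
ft_force: [-0.1, -0.4, -1.2]
finger_gap: 55.6
grip_force: 42.8
```

```bash
python3 - <<'E'
from p import *
s=sense();print(s["tool_pos"],s["tcp_rot"],s["ft_force"],s["joint_pos"])
E
```

```text
[512.22 339.08  27.02] [-179.91   45.14 -151.38] [-0.08 -0.44 -1.18] [ 28.88  -1.6  133.06  -4.5    3.4  -85.32]
```

{"name": "apply_moves", "arguments": {
  "deltas": [
    [0.04,0,0.04,0,0,0,0.3],
    [0.04,0,0.04,0,0,0,0.3],
    [0,0,0,0,0,0,0.3]
  ]
}}

```text
time: 27.22
tool_pos: [513.2, 339.6, 24.9]
tcp_rot: [-179.9, 45.3, -151.4]
ft_force: [-0.8, 0.0, 2.1]
finger_gap: 55.9
grip_force: 43.3
```

```bash
python3 - <<'E'
from p import *
s=sense();print(s["tool_pos"],s["tcp_rot"],s["ft_force"],s["joint_pos"])
E
```

```text
[513.18 339.65  24.86] [-179.93   45.29 -151.39] [-0.77  0.02  2.07] [ 28.88  -1.03 132.94  -5.35   2.81 -84.47]
```

Contact. I'll release, retreat, then bring the tool upright and raise it.

{"name": "apply_moves", "arguments": {
  "deltas": [
    [0,0,0,0,0,0,1],
    [0,0,0,0,0,0,1],
    [0,0,0,0,0,0,1],
    [0,0,-0.3,0,0,0,1],
    [0,0,-0.6,0,0,0,1],
    [0,0,-0.8,0,0,0,1],
    [0,0,-0.9,0,0,0,1],
    [0,0,-0.9,0,0,0,1]
  ]
}}

```text
time: 28.22
tool_pos: [454.9, 310.1, 99.4]
tcp_rot: [-179.8, 44.7, -151.4]
ft_force: [1.4, 1.2, 2.2]
finger_gap: 85.6
grip_force: 0.0
```

{"name": "apply_moves", "arguments": {
  "deltas": [
    [-0.7,0,-0.7,0,0,0,1],
    [-0.7,0,-0.7,0,1,0,1],
    [0,0,-0.5,0,1,0,1],
    [0,0,-0.5,0,1,0,1],
    [0,0,0,0,1,0,1],
    [0,0,0,0,1,0,1],
    [0,0,0,0,1,0,1],
    [0,0,0,0,1,0,1]
  ]
}}

```text
time: 29.22
tool_pos: [439.4, 302.1, 182.0]
tcp_rot: [-179.9, 12.5, -151.5]
ft_force: [0.1, 0.2, 0.2]
finger_gap: 85.4
grip_force: 0.0
```

{"name": "apply_moves", "arguments": {
  "deltas": [
    [0,0,0,0,1,0,1],
    [0,0,0,0,1,0,1],
    [0,0,0,0,0.8,0,1],
    [0,0,0,0,0,0,1]
  ]
}}

```text
time: 29.72
tool_pos: [439.9, 302.2, 181.4]
tcp_rot: [-179.9, -0.3, -151.5]
ft_force: [-0.1, -0.3, -0.5]
finger_gap: 85.2
grip_force: 0.0
```

```bash
python3 - <<'E'
from p import *
T=snapshot("top"); S=snapshot("side"); np.save("top1.npy",T)
a=cv2.resize(T[90:250,70:270],(400,320),interpolation=cv2.INTER_CUBIC);b=cv2.resize(S[70:230,120:320],(400,320),interpolation=cv2.INTER_CUBIC)
cv2.imwrite("pics/c.png",np.hstack([a,b])[...,::-1])
delta((511,107,150),down(180))
E
```

```text
now [439.3  302.02 181.5 ] [-179.86   -0.19 -151.52] t 29.8 gap 85.6 F [-0.04 -0.44 -0.51]
 turn units [-0.04 -0.03  6.21]
 shift units, present axes [ 1.   -6.85  1.07] | axes after turn [-2.39 -6.5   1.05]
```

View pics/c.png

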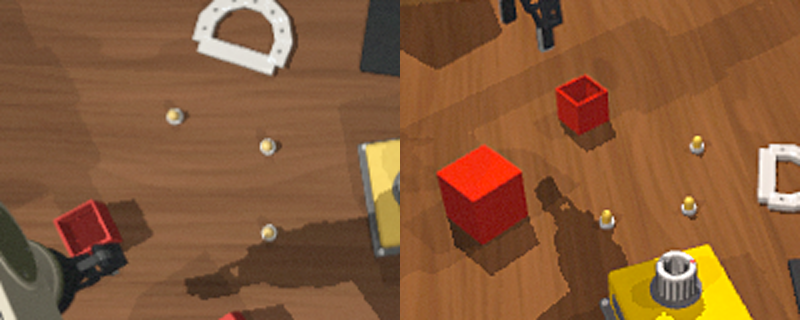

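The cup stands mouth-up. It's at left crop (90,228), with its mouth visible in the right crop at (582,93). The studs haven't moved. Going to the nearest stud.

{"name": "apply_moves", "arguments": {
  "deltas": [
    [0.15,-1,0,0,0,0,0.6],
    [0.15,-1,0,0,0,0,0.6],
    [0.15,-1,0,0,0,0,0.6],
    [0.15,-1,0,0,0,0,0.6],
    [0.15,-1,0,0,0,0,0.6],
    [0.15,-1,0,0,0,0,0.6],
    [0.1,-0.85,0,0,0,0,0.6],
    [0,0,0,0,0,0,0.6]
  ]
}}

```text
time: 30.82
tool_pos: [511.1, 105.7, 182.7]
tcp_rot: [-179.8, -0.2, -151.6]
ft_force: [-0.6, 1.1, 0.6]
finger_gap: 51.5
grip_force: 0.0
```

{"name": "apply_moves", "arguments": {
  "deltas": [
    [0,0,0.9,0,0,0,0.6],
    [0,0,0.9,0,0,0,0.6],
    [0,0,0.9,0,0,0,0.6],
    [0,0,0.9,0,0,0,0.6],
    [0,0,0,0,0,0,0.6]
  ]
}}

```text
time: 31.45
tool_pos: [508.1, 107.3, 72.3]
tcp_rot: [-180.0, -0.5, -151.5]
ft_force: [-0.4, -0.3, 0.0]
finger_gap: 51.0
grip_force: 0.0
```

```bash
python3 - <<'E'
from p import *
T=snapshot("top");
m=blobs(T,(0,140,60),(8,255,255),60)
print([(s[:5],c) for _,s,c in m])
# cup rim: red pixels hull
for mm,s,c in m:
    if 90<c[0]<135:
        P=np.array([onz("top",*q,56)[:2] for q in rect(mm)]);print("cup",P.ravel(),P.mean(0),np.degrees(np.arctan2(*(P[1]-P[0])[::-1])))
delta((511.3,106.6,22),down(208.5))
cv2.imwrite("pics/g.png",np.hstack([cv2.resize(T[180:240,80:140],(400,400),interpolation=cv2.INTER_CUBIC),cv2.resize(T[170:230,170:230],(400,400),interpolation=cv2.INTER_CUBIC)])[...,::-1])
E
```

```text
[(array([ 96, 189,  35,  31, 702], dtype=int32), array([113.26, 204.64])), (array([ 158,  245,   43,   43, 1200], dtype=int32), array([181.21, 266.99]))]
cup [523.45 380.51 555.65 317.8  496.29 285.45 464.24 347.79] [509.91 332.89] -62.82409231920521
now [509.52 107.31  74.07] [-179.91   -0.31 -151.48] t 31.5 gap 51.7 F [ 0.41 -0.64  0.66]
 turn units [-0.02 -0.07  0.  ]
 shift units, present axes [-0.05 -0.05  1.74] | axes after turn [-0.04 -0.05  1.74]
```

View pics/g.png

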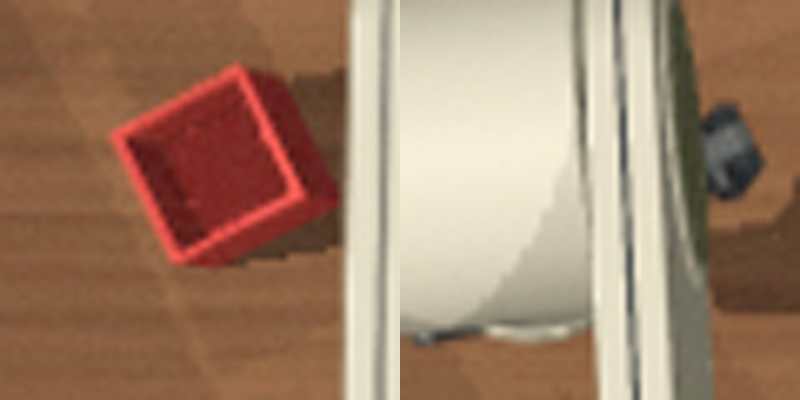

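The cup's rim centre is at top px (111.4,204.5). Descending and grasping stud 1.

{"name": "apply_moves", "arguments": {
  "deltas": [
    [0,0,0.6,0,0,0,0.6],
    [0,0,0.6,0,0,0,0.6],
    [0,0,0.5,0,0,0,0.6],
    [0,0,0,0,0,0,0.6],
    [0,0,0,0,0,0,0],
    [0,0,0,0,0,0,0],
    [0,0,0,0,0,0,0],
    [0,0,0,0,0,0,0]
  ],
  "grip_force": 30
}}

```text
time: 32.5
tool_pos: [511.4, 106.5, 24.4]
tcp_rot: [-179.8, -0.1, -151.5]
ft_force: [-0.3, -0.1, 4.2]
finger_gap: 11.6
grip_force: 29.4
```

{"name": "apply_moves", "arguments": {
  "deltas": [
    [0,0,0,0,0,0,0],
    [0,0,0,0,0,0,0]
  ]
}}

```text
time: 32.75
tool_pos: [511.4, 106.5, 24.4]
tcp_rot: [-179.8, -0.1, -151.5]
ft_force: [-0.8, 0.0, 6.2]
finger_gap: 11.8
grip_force: 29.5
```

```bash
python3 - <<'E'
from p import *
c=onz("top",111.4,204.5,56); print(c)
delta((c[0],c[1],130),down(208.5))
E
```

```text
[510.03 337.67  56.  ]
now [511.38 106.53  24.36] [-179.83   -0.14 -151.52] t 32.8 gap 11.8 F [-0.78  0.03  6.23]
 turn units [-0.04 -0.03 -0.  ]
 shift units, present axes [-3.63  6.78 -3.55] | axes after turn [-3.64  6.79 -3.52]
```

{"name": "apply_moves", "arguments": {
  "deltas": [
    [0,0,-0.2,0,0,0,0],
    [0,0,-0.4,0,0,0,0],
    [0,0,-0.6,0,0,0,0],
    [0,0,-0.8,0,0,0,0],
    [0,0,-0.8,0,0,0,0],
    [0,0,-0.8,0,0,0,0],
    [0,0,0,0,0,0,0]
  ]
}}

```text
time: 33.62
tool_pos: [513.0, 107.2, 135.1]
tcp_rot: [-179.7, 0.1, -151.5]
ft_force: [-0.2, 0.2, 0.1]
finger_gap: 11.7
grip_force: 29.2
```

```bash
python3 - <<'E'
from p import *
S=save("side","s4.png",(180,90,300,190),5)
delta((510,337.7,130),down(208.5))
E
```

```text
now [511.91 107.05 133.25] [-179.79   -0.05 -151.52] t 33.7 gap 11.7 F [-0.47 -0.08 -0.96]
 turn units [-0.04 -0.01 -0.  ]
 shift units, present axes [-3.61  6.79  0.08] | axes after turn [-3.61  6.79  0.11]
```

View pics/s4.png

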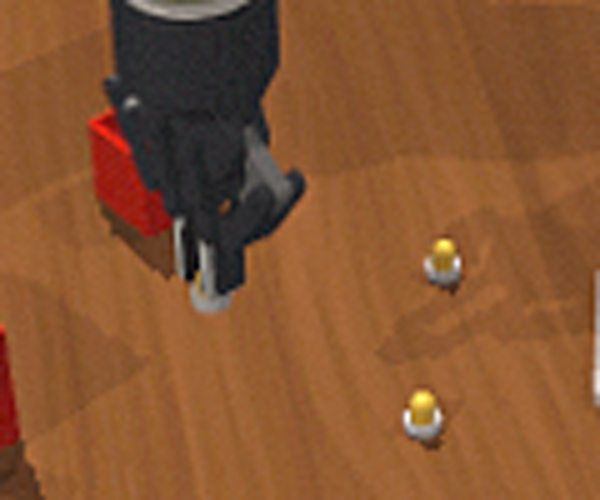

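Stud 1 is held upright, at crop (210,300). Carrying it to the cup.

{"name": "apply_moves", "arguments": {
  "deltas": [
    [-0.5,0.9,0,0,0,0,0],
    [-0.5,0.95,0,0,0,0,0],
    [-0.5,0.95,0,0,0,0,0],
    [-0.5,0.95,0,0,0,0,0],
    [-0.5,0.95,0,0,0,0,0],
    [-0.5,0.95,0,0,0,0,0],
    [-0.5,0.95,0,0,0,0,0],
    [-0.1,0.2,0,0,0,0,0]
  ]
}}

```text
time: 34.67
tool_pos: [507.5, 339.1, 129.2]
tcp_rot: [-179.9, -0.3, -151.4]
ft_force: [-0.5, -0.7, -0.3]
finger_gap: 11.9
grip_force: 29.3
```

{"name": "apply_moves", "arguments": {
  "deltas": [
    [0,0,0,0,0,0,0],
    [0,0,0,0,0,0,0]
  ]
}}

```text
time: 34.92
tool_pos: [508.4, 336.7, 130.1]
tcp_rot: [-179.8, -0.3, -151.6]
ft_force: [-0.7, -0.3, -1.0]
finger_gap: 11.7
grip_force: 29.3
```

```bash
python3 - <<'E'
from p import *
delta((510,337.7,79),down(208.5))
E
```

```text
now [508.45 336.66 130.14] [-179.84   -0.28 -151.56] t 34.9 gap 11.7 F [-0.75 -0.31 -0.97]
 turn units [-0.03 -0.06 -0.01]
 shift units, present axes [-0.07  0.01  1.7 ] | axes after turn [-0.06  0.01  1.7 ]
```

{"name": "apply_moves", "arguments": {
  "deltas": [
    [-0.05,0,0.5,0,0,0,0],
    [0,0,0.6,0,0,0,0],
    [0,0,0.6,0,0,0,0],
    [0,0,0,0,0,0,0],
    [0,0,0,0,0,0,0.4],
    [0,0,0,0,0,0,0.4],
    [0,0,0,0,0,0,0.4],
    [0,0,-0.8,0,0,0,0.5]
  ]
}}

```text
time: 35.92
tool_pos: [508.4, 337.6, 102.0]
tcp_rot: [-179.9, -0.4, -151.5]
ft_force: [0.8, -0.2, -0.3]
finger_gap: 42.8
grip_force: 0.0
```

{"name": "apply_moves", "arguments": {
  "deltas": [
    [0,0,-0.9,0,0,0,0.6],
    [0.04,-1,0,0,0,0,0.6],
    [0.04,-1,0,0,0,0,0.6],
    [0.04,-1,0,0,0,0,0.6],
    [0.04,-1,0,0,0,0,0.6],
    [0.04,-1,0,0,0,0,0.6],
    [0.04,-1,0,0,0,0,0.6],
    [0.04,-1,0,0,0,0,0.6]
  ]
}}

```text
time: 36.92
tool_pos: [603.3, 149.0, 131.8]
tcp_rot: [-179.8, -0.2, -151.5]
ft_force: [0.2, -0.2, -0.5]
finger_gap: 51.3
grip_force: 0.0
```

{"name": "apply_moves", "arguments": {
  "deltas": [
    [0,-1,0,0,0,0,0.6],
    [0,-0.48,0,0,0,0,0.6],
    [0,0,0,0,0,0,0.6],
    [0,0,0,0,0,0,0.6]
  ]
}}

```text
time: 37.42
tool_pos: [623.4, 111.8, 131.3]
tcp_rot: [-179.9, -0.2, -151.5]
ft_force: [-0.9, -0.9, 0.3]
finger_gap: 51.4
grip_force: 0.0
```

```bash
cat > studs.py <<'E'
from p import *
def studs(im=None):
    S=snapshot("side") if im is None else im
    h=cv2.cvtColor(S,cv2.COLOR_RGB2HSV); out=[]
    for mm,s,c in blobs(S,(20,120,90),(32,255,255),12):
        if s[4]<150 and 180<c[0]<330 and 100<c[1]<240:
            out.append((np.round(c,1),s[4],onz("side",*c,14.5)))
    return out
if __name__=="__main__":
    for o in studs(np.load("side0.npy")): print("then",*o)
    for o in studs(): print("now",*o)
E
python3 studs.py; python3 - <<'E'
from p import *
delta((624,110.2,60),down(208.5))
E
```

```text
then [268.2 140.4] 20 [663.69 236.74  14.5 ]
then [264.  171.2] 25 [623.19 111.27  14.5 ]
then [222.7 177.9] 27 [510.37 107.57  14.5 ]
now [263.9 171.2] 26 [623.1  111.32  14.5 ]
now [623.32 111.91 131.27] [-179.89   -0.23 -151.46] t 37.5 gap 51.1 F [-0.71  0.8   1.66]
 turn units [-0.02 -0.05  0.01]
 shift units, present axes [-0.   -0.06  2.38] | axes after turn [ 0.01 -0.06  2.38]
```

{"name": "apply_moves", "arguments": {
  "deltas": [
    [0,-0.05,0.9,0,0,0,0.6],
    [0,0,0.9,0,0,0,0.6],
    [0,0,0.9,0,0,0,0.6],
    [0,0,0.6,0,0,0,0.6],
    [0,0,0.25,0,0,0,0.6],
    [0,0,0,0,0,0,0.6],
    [0,0,0,0,0,0,0],
    [0,0,0,0,0,0,0]
  ]
}}

```text
time: 38.48
tool_pos: [625.1, 109.1, 26.0]
tcp_rot: [-179.8, -0.1, -151.5]
ft_force: [-0.5, -0.2, -0.2]
finger_gap: 15.1
grip_force: 0.1
```

{"name": "apply_moves", "arguments": {
  "deltas": [
    [0,0,0,0,0,0,0],
    [0,0,0,0,0,0,0],
    [0,0,0,0,0,0,0],
    [0,0,0,0,0,0,0]
  ]
}}

```text
time: 38.98
tool_pos: [625.2, 109.1, 26.1]
tcp_rot: [-179.8, -0.1, -151.5]
ft_force: [-1.0, 0.1, 5.3]
finger_gap: 11.6
grip_force: 29.4
```

```bash
python3 - <<'E'
from p import *
delta((510,337.7,130),down(208.5))
E
```

```text
now [625.17 109.13  26.06] [-179.82   -0.12 -151.52] t 39.0 gap 11.6 F [-0.95  0.09  5.33]
 turn units [-0.04 -0.03 -0.  ]
 shift units, present axes [-0.25  8.52 -3.49] | axes after turn [-0.26  8.53 -3.46]
```

{"name": "apply_moves", "arguments": {
  "deltas": [
    [0,0,-0.3,0,0,0,0],
    [0,0,-0.6,0,0,0,0],
    [0,0,-0.9,0,0,0,0],
    [0,0,-0.9,0,0,0,0],
    [0,0,-0.75,0,0,0,0],
    [-0.05,0.6,0,0,0,0,0],
    [-0.05,0.9,0,0,0,0,0],
    [-0.05,1,0,0,0,0,0]
  ]
}}

```text
time: 39.98
tool_pos: [591.2, 178.9, 127.0]
tcp_rot: [-179.9, -0.3, -151.5]
ft_force: [-0.1, -0.6, -0.0]
finger_gap: 11.8
grip_force: 29.2
```

{"name": "apply_moves", "arguments": {
  "deltas": [
    [-0.05,1,0,0,0,0,0],
    [-0.05,1,0,0,0,0,0],
    [0,1,0,0,0,0,0],
    [0,1,0,0,0,0,0],
    [0,1,0,0,0,0,0],
    [0,0.7,0,0,0,0,0],
    [0,0.3,0,0,0,0,0],
    [0,0,0,0,0,0,0]
  ]
}}

```text
time: 40.98
tool_pos: [509.2, 337.4, 127.4]
tcp_rot: [-179.9, -0.2, -151.5]
ft_force: [-0.3, 0.5, -0.2]
finger_gap: 11.5
grip_force: 29.3
```

```bash
python3 - <<'E'
from p import *
delta((510,337.7,81),down(208.5))
E
python3 studs.py
```

```text
now [509.2  337.44 127.41] [-179.85   -0.24 -151.47] t 41.0 gap 11.5 F [-0.3   0.53 -0.22]
 turn units [-0.03 -0.05  0.01]
 shift units, present axes [-0.03 -0.    1.55] | axes after turn [-0.03 -0.01  1.55]
then [268.2 140.4] 20 [663.69 236.74  14.5 ]
then [264.  171.2] 25 [623.19 111.27  14.5 ]
then [222.7 177.9] 27 [510.37 107.57  14.5 ]
now [268.2 140.4] 20 [663.69 236.74  14.5 ]
```

{"name": "apply_moves", "arguments": {
  "deltas": [
    [0,0,0.5,0,0,0,0],
    [0,0,0.55,0,0,0,0],
    [0,0,0.5,0,0,0,0],
    [0,0,0,0,0,0,0],
    [0,0,0,0,0,0,0.4],
    [0,0,0,0,0,0,0.4],
    [0,0,0,0,0,0,0.4],
    [0,0,-0.8,0,0,0,0.5]
  ]
}}

```text
time: 42.02
tool_pos: [508.0, 336.3, 103.4]
tcp_rot: [-179.9, -0.5, -151.5]
ft_force: [0.2, -0.5, -0.7]
finger_gap: 42.3
grip_force: 0.0
```

{"name": "apply_moves", "arguments": {
  "deltas": [
    [0,0,-0.8,0,0,0,0.6],
    [-0.48,-0.9,0,0,0,0,0.6],
    [-0.48,-0.9,0,0,0,0,0.6],
    [-0.48,-0.9,0,0,0,0,0.6],
    [-0.48,-0.9,0,0,0,0,0.6],
    [-0.48,-0.9,0,0,0,0,0.6],
    [-0.48,-0.9,0,0,0,0,0.6],
    [0,0,0,0,0,0,0.6]
  ]
}}

```text
time: 43.02
tool_pos: [664.3, 234.4, 129.5]
tcp_rot: [-179.8, -0.2, -151.7]
ft_force: [0.6, 0.8, 1.2]
finger_gap: 51.3
grip_force: 0.0
```

{"name": "apply_moves", "arguments": {
  "deltas": [
    [0,0,0,0,0,0,0.6],
    [0,0,0,0,0,0,0.6]
  ]
}}

```text
time: 43.28
tool_pos: [662.0, 236.8, 129.3]
tcp_rot: [-179.9, -0.2, -151.5]
ft_force: [-0.1, 0.3, -0.1]
finger_gap: 51.0
grip_force: 0.0
```

```bash
python3 - <<'E'
from p import *
delta((663.3,235.9,25),down(208.5))
E
python3 studs.py | tail -3
```

```text
now [662.   236.8  129.28] [-179.88   -0.23 -151.47] t 43.3 gap 51.0 F [-0.06  0.29 -0.14]
 turn units [-0.03 -0.05  0.01]
 shift units, present axes [-0.04 -0.04  3.48] | axes after turn [-0.02 -0.05  3.48]
then [264.  171.2] 25 [623.19 111.27  14.5 ]
then [222.7 177.9] 27 [510.37 107.57  14.5 ]
now [268.2 140.4] 20 [663.69 236.74  14.5 ]
```

{"name": "apply_moves", "arguments": {
  "deltas": [
    [-0.03,-0.04,0.9,0,0,0,0.6],
    [0,0,0.9,0,0,0,0.6],
    [0,0,0.9,0,0,0,0.6],
    [0,0,0.6,0,0,0,0.6],
    [0,0,0.15,0,0,0,0.6],
    [0,0,0,0,0,0,0.6],
    [0,0,0,0,0,0,0],
    [0,0,0,0,0,0,0]
  ]
}}

```text
time: 44.32
tool_pos: [664.6, 235.2, 27.0]
tcp_rot: [-179.8, -0.1, -151.5]
ft_force: [0.0, 0.4, -0.1]
finger_gap: 15.6
grip_force: 0.0
```

{"name": "apply_moves", "arguments": {
  "deltas": [
    [0,0,0,0,0,0,0],
    [0,0,0,0,0,0,0],
    [0,0,0,0,0,0,0],
    [0,0,0,0,0,0,0]
  ]
}}

```text
time: 44.82
tool_pos: [664.6, 235.2, 27.0]
tcp_rot: [-179.8, -0.1, -151.5]
ft_force: [-1.2, -0.8, 5.6]
finger_gap: 11.4
grip_force: 29.4
```

{"name": "apply_moves", "arguments": {
  "deltas": [
    [0,0,-0.3,0,0,0,0],
    [0,0,-0.6,0,0,0,0],
    [0,0,-0.9,0,0,0,0],
    [0,0,-0.9,0,0,0,0],
    [0,0,-0.75,0,0,0,0],
    [0.24,0.45,0,0,0,0,0],
    [0.48,0.9,0,0,0,0,0],
    [0.48,0.9,0,0,0,0,0]
  ]
}}

```text
time: 45.82
tool_pos: [597.9, 278.1, 127.5]
tcp_rot: [-179.9, -0.4, -151.5]
ft_force: [0.1, 1.0, 0.1]
finger_gap: 11.5
grip_force: 29.2
```

{"name": "apply_moves", "arguments": {
  "deltas": [
    [0.48,0.9,0,0,0,0,0],
    [0.48,0.9,0,0,0,0,0],
    [0.48,0.9,0,0,0,0,0],
    [0.24,0.45,0,0,0,0,0],
    [0,0,0,0,0,0,0],
    [0,0,0,0,0,0,0]
  ]
}}

```text
time: 46.58
tool_pos: [511.4, 336.1, 129.0]
tcp_rot: [-179.8, -0.2, -151.5]
ft_force: [-0.7, -0.3, 0.1]
finger_gap: 11.9
grip_force: 29.3
```

```bash
python3 - <<'E'
from p import *
delta((510,337.7,81),down(208.5))
E
python3 studs.py | tail -2
```

```text
now [511.38 336.13 129.01] [-179.84   -0.22 -151.54] t 46.6 gap 11.9 F [-0.66 -0.25  0.05]
 turn units [-0.03 -0.05 -0.01]
 shift units, present axes [0.01 0.07 1.6 ] | axes after turn [0.02 0.07 1.6 ]
then [264.  171.2] 25 [623.19 111.27  14.5 ]
then [222.7 177.9] 27 [510.37 107.57  14.5 ]
```

{"name": "apply_moves", "arguments": {
  "deltas": [
    [0,0.07,0.5,0,0,0,0],
    [0,0,0.55,0,0,0,0],
    [0,0,0.5,0,0,0,0],
    [0,0,0,0,0,0,0],
    [0,0,0,0,0,0,0.4],
    [0,0,0,0,0,0,0.4],
    [0,0,0,0,0,0,0.4],
    [0,0,-0.8,0,0,0,0.5]
  ]
}}

```text
time: 47.62
tool_pos: [508.4, 337.6, 105.0]
tcp_rot: [-179.9, -0.4, -151.5]
ft_force: [1.3, 0.2, 0.0]
finger_gap: 43.0
grip_force: 0.0
```

{"name": "apply_moves", "arguments": {
  "deltas": [
    [0,0,-1,0,0,0,0.6],
    [0,0,-1,0,0,0,0.6],
    [0,0,-1,0,0,1,0.6],
    [0,0,-1,0,0,1,0.6],
    [0,0,-0.5,0,0,1,0.6],
    [0,0,0,0,0,1,0.6],
    [0,0,0,0,0,1,0.6],
    [0,0,0,0,0,1,0.6]
  ]
}}

```text
time: 48.62
tool_pos: [510.2, 338.9, 242.2]
tcp_rot: [-179.8, -0.1, -179.2]
ft_force: [-0.0, -0.2, -0.5]
finger_gap: 51.1
grip_force: 0.0
```

{"name": "apply_moves", "arguments": {
  "deltas": [
    [0,0,0,0,0,1,0.6],
    [0,0,0,0,0,1,0.6],
    [0,0,0,0,0,1,0.6],
    [0,0,0,0,0,1,0.6],
    [0,0,0,0,0,0.6,0.6],
    [-0.34,-0.91,0,0,0,0,0.6],
    [-0.34,-0.91,0,0,0,0,0.6],
    [-0.34,-0.91,0,0,0,0,0.6]
  ]
}}

```text
time: 49.62
tool_pos: [510.7, 250.7, 242.4]
tcp_rot: [-179.8, -0.0, 159.9]
ft_force: [0.9, -0.1, 0.2]
finger_gap: 51.3
grip_force: 0.0
```

{"name": "apply_moves", "arguments": {
  "deltas": [
    [-0.34,-0.91,0,0,0,0,0.6],
    [-0.34,-0.91,0,0,0,0,0.6],
    [-0.34,-0.91,0,0,0,0,0.6],
    [-0.34,-0.91,0,0,0,0,0.6],
    [-0.34,-0.91,0,0,0,0,0.6],
    [-0.34,-0.91,0,0,0,0,0.6],
    [-0.34,-0.91,0,0,0,0,0.6],
    [-0.34,-0.91,0,0,0,0,0.6]
  ]
}}

```text
time: 50.62
tool_pos: [512.3, 17.4, 243.5]
tcp_rot: [-179.8, 0.0, 159.9]
ft_force: [0.9, -0.5, -0.6]
finger_gap: 51.2
grip_force: 0.0
```

{"name": "apply_moves", "arguments": {
  "deltas": [
    [-0.34,-0.91,0,0,0,0,0.6],
    [-0.34,-0.91,0,0,0,0,0.6],
    [-0.34,-0.91,0,0,0,0,0.6],
    [-0.34,-0.91,0,0,0,0,0.6],
    [-0.34,-0.91,0,0,0,0,0.6],
    [-0.34,-0.91,0,0,0,0,0.6],
    [-0.34,-0.91,0,0,0,0,0.6],
    [-0.34,-0.91,0,0,0,0,0.6]
  ]
}}

```text
time: 51.62
tool_pos: [513.9, -215.9, 244.4]
tcp_rot: [-179.7, 0.0, 159.9]
ft_force: [0.6, -0.4, -0.5]
finger_gap: 51.1
grip_force: 0.0
```

```bash
python3 - <<'E'
from p import *
delta((517.8,-396.3,100),down(160));print(sense()["joint_pos"])
T=snapshot("top");S=snapshot("side")
a=cv2.resize(T[175:235,80:140],(400,400),interpolation=cv2.INTER_CUBIC);b=cv2.resize(S[80:380,120:420],(400,400),interpolation=cv2.INTER_CUBIC)
cv2.imwrite("pics/k.png",np.hstack([a,b])[...,::-1])
E
python3 studs.py|tail -2
```

```text
now [ 513.85 -215.86  244.38] [-179.74    0.01  159.89] t 51.6 gap 51.1 F [ 0.62 -0.39 -0.47]
 turn units [-0.06  0.   -0.02]
 shift units, present axes [-2.19 -5.58  4.84] | axes after turn [-2.18 -5.61  4.81]
[-27.89   0.88  92.27  -0.26  86.8  -97.77]
then [264.  171.2] 25 [623.19 111.27  14.5 ]
then [222.7 177.9] 27 [510.37 107.57  14.5 ]
```

View pics/k.png

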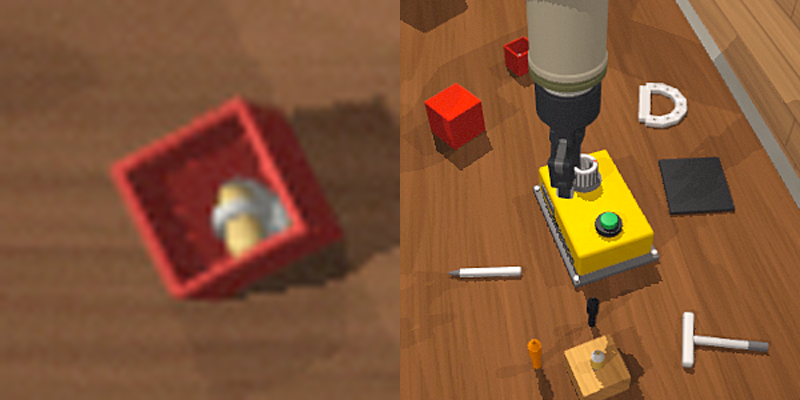

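The studs are in the cup, the cup still stands at (509,337), and the bench is clear. The bit is in its stand, unmoved. Going to the bit.

{"name": "apply_moves", "arguments": {
  "deltas": [
    [-0.36,-0.93,0,0,0,0,0.6],
    [-0.36,-0.93,0,0,0,0,0.6],
    [-0.36,-0.93,0,0,0,0,0.6],
    [-0.36,-0.93,0,0,0,0,0.6],
    [-0.36,-0.93,0,0,0,0,0.6],
    [-0.36,-0.93,0,0,0,0,0.6],
    [0,0,0,0,0,0,0.6],
    [0,0,0.5,0,0,0,0.6]
  ]
}}

```text
time: 52.78
tool_pos: [518.1, -393.8, 230.7]
tcp_rot: [-179.7, 0.1, 159.9]
ft_force: [-0.8, -0.0, 0.3]
finger_gap: 50.7
grip_force: 0.0
```

{"name": "apply_moves", "arguments": {
  "deltas": [
    [0,0,1,0,0,0,0.6],
    [0,0,1,0,0,0,0.6],
    [0,0,1,0,0,0,0.6],
    [0,0,0.8,0,0,0,0.6],
    [0,0,0.5,0,0,0,0.6],
    [0,0,0,0,0,0,0.6],
    [0,0,0,0,0,0,0.6]
  ]
}}

```text
time: 53.65
tool_pos: [517.4, -395.0, 101.7]
tcp_rot: [-179.7, 0.0, 159.9]
ft_force: [-0.5, -0.0, 0.3]
finger_gap: 51.2
grip_force: 0.0
```

```bash
python3 - <<'E'
from p import *
delta((517.8,-396.3,64),down(160));print(sense()["joint_pos"])
E
```

```text
now [ 517.43 -394.98  101.7 ] [-179.71    0.04  159.91] t 53.6 gap 51.2 F [-0.48 -0.    0.32]
 turn units [-0.06  0.01 -0.02]
 shift units, present axes [-0.03 -0.03  1.26] | axes after turn [-0.03 -0.04  1.26]
[ -41.73   21.04   84.78   -0.26   74.04 -111.57]
```

{"name": "apply_moves", "arguments": {
  "deltas": [
    [-0.03,-0.03,0.4,0,0,0,0.6],
    [0,0,0.5,0,0,0,0.6],
    [0,0,0.36,0,0,0,0.6],
    [0,0,0,0,0,0,0.6],
    [0,0,0,0,0,0,0],
    [0,0,0,0,0,0,0],
    [0,0,0,0,0,0,0],
    [0,0,0,0,0,0,0]
  ],
  "grip_force": 50
}}

```text
time: 54.65
tool_pos: [517.7, -396.5, 63.6]
tcp_rot: [-179.7, 0.0, 159.9]
ft_force: [0.5, 0.2, 3.5]
finger_gap: 16.5
grip_force: 49.1
```

{"name": "apply_moves", "arguments": {
  "deltas": [
    [0,0,0,0,0,0,0],
    [0,0,0,0,0,0,0],
    [0,0,0,0,0,0,0]
  ]
}}

```text
time: 55.02
tool_pos: [517.7, -396.6, 63.6]
tcp_rot: [-179.7, 0.0, 159.9]
ft_force: [-0.4, 0.7, 5.9]
finger_gap: 16.4
grip_force: 49.3
```

```bash
python3 - <<'E'
from p import *
delta((517.8,-396.3,64),down(160));print(sense()["wrist_torque"])
E
```

```text
now [ 517.73 -396.56   63.57] [-179.71    0.03  159.89] t 55.0 gap 16.4 F [-0.35  0.71  5.92]
 turn units [-0.06  0.01 -0.02]
 shift units, present axes [ 0.    0.01 -0.01] | axes after turn [ 0.    0.01 -0.01]
[ 0.02 -0.06  0.04]
```

{"name": "apply_moves", "arguments": {
  "deltas": [
    [0,0,-0.2,0,0,0,0],
    [0,0,-0.5,0,0,0,0],
    [0,0,-0.6,0,0,0,0],
    [0,0,-0.8,0,0,0,0],
    [0,0,-0.9,0,0,0,0],
    [0,0,-0.9,0,0,0,0],
    [0,0,-0.6,0,0,0,0],
    [0,0,0,0,0,0,0]
  ]
}}

```text
time: 56.02
tool_pos: [518.5, -396.4, 200.4]
tcp_rot: [-179.7, 0.2, 159.9]
ft_force: [0.0, -0.3, -1.3]
finger_gap: 16.0
grip_force: 49.0
```

{"name": "apply_moves", "arguments": {
  "deltas": [
    [0.1,0.5,0,0,0,0,0],
    [0.19,0.9,0,0,0,0,0],
    [0.19,0.9,0,0,0,0,0],
    [0.19,0.9,0,0,0,0,0],
    [0.19,0.9,0,0,0,0,0],
    [0.19,0.9,0,0,0,0,0],
    [0.19,0.9,0,0,0,0,0],
    [0.19,0.9,0,0,0,0,0]
  ]
}}

```text
time: 57.02
tool_pos: [546.4, -187.0, 194.9]
tcp_rot: [-179.8, -0.2, 159.9]
ft_force: [-0.4, 0.2, -1.1]
finger_gap: 15.8
grip_force: 49.0
```

{"name": "apply_moves", "arguments": {
  "deltas": [
    [0.19,0.9,0,0,0,0,0],
    [0.19,0.9,0,0,0,0,0],
    [0.19,0.9,0,0,0,0,0],
    [0.14,0.9,0,0,0,0,0],
    [0,0,0,0,0,0,0],
    [0,0,0,0,0,0,0]
  ]
}}

```text
time: 57.78
tool_pos: [563.7, -80.3, 195.2]
tcp_rot: [-179.7, -0.2, 159.9]
ft_force: [-0.6, 0.1, -1.3]
finger_gap: 15.8
grip_force: 49.0
```

```bash
python3 - <<'E'
from p import *
delta((564,-81.5,172),down(160))
T=save("top","chk.png",(240,150,320,215),7)
cv2.imwrite("/dev/null.png",T) if 0 else None
S=snapshot("side"); a=cv2.resize(S[150:240,210:300],(500,500),interpolation=cv2.INTER_CUBIC);cv2.imwrite("pics/chks.png",a[...,::-1])
E
```

```text
now [563.71 -80.27 195.24] [-179.71   -0.15  159.93] t 57.8 gap 15.8 F [-0.57  0.05 -1.28]
 turn units [-0.06 -0.03 -0.01]
 shift units, present axes [-0.03 -0.03  0.77] | axes after turn [-0.02 -0.04  0.77]
```

{"name": "apply_moves", "arguments": {
  "deltas": [
    [-0.02,-0.04,0.3,0,0,0,0],
    [0,0,0.4,0,0,0,0],
    [0,0,0,0,0,0,0],
    [0,0,0.2,0,0,0,0],
    [0,0,0.2,0,0,0,0],
    [0,0,0,0,0,0,0]
  ]
}}

```text
time: 58.62
tool_pos: [564.2, -81.9, 162.7]
tcp_rot: [-179.7, -0.1, 159.9]
ft_force: [0.1, 0.7, -0.4]
finger_gap: 16.2
grip_force: 49.0
```

```bash
python3 - <<'E'
from p import *
delta((564,-81.6,130),down(160));print(sense()["wrist_torque"])
E
```

```text
now [564.22 -81.91 162.69] [-179.73   -0.1   159.9 ] t 58.6 gap 16.2 F [ 0.14  0.72 -0.37]
 turn units [-0.06 -0.02 -0.02]
 shift units, present axes [0.01 0.01 1.09] | axes after turn [0.01 0.01 1.09]
[-0.01 -0.   -0.01]
```

Foot at z≈104, 6 mm inside the mouth and free. Continuing down.

{"name": "apply_moves", "arguments": {
  "deltas": [
    [0,0,0.25,0,0,0,0],
    [0,0,0.25,0,0,0,0],
    [0,0,0.25,0,0,0,0],
    [0,0,0.2,0,0,0,0],
    [0,0,0.1,0,0,0,0],
    [0,0,0,0,0,0,0]
  ]
}}

```text
time: 59.38
tool_pos: [564.4, -82.1, 131.6]
tcp_rot: [-179.7, -0.1, 159.9]
ft_force: [-0.5, 0.3, -1.5]
finger_gap: 16.2
grip_force: 49.0
```

```bash
python3 - <<'E'
from p import *
delta((564,-81.6,128.6),down(160));print(sense()["wrist_torque"])
E
```

```text
now [564.37 -82.13 131.62] [-179.74   -0.07  159.9 ] t 59.4 gap 16.2 F [-0.51  0.28 -1.45]
 turn units [-0.06 -0.02 -0.02]
 shift units, present axes [0.02 0.01 0.1 ] | axes after turn [0.02 0.01 0.1 ]
[-0.02  0.03  0.09]
```

{"name": "apply_moves", "arguments": {
  "deltas": [
    [0,0,0.04,0,0,0,0],
    [0,0,0.04,0,0,0,0],
    [0,0,0.03,0,0,0,0],
    [0,0,0,0,0,0,0]
  ]
}}

```text
time: 59.88
tool_pos: [564.5, -82.2, 128.7]
tcp_rot: [-179.7, -0.0, 159.9]
ft_force: [-0.3, 0.6, -1.2]
finger_gap: 16.2
grip_force: 49.3
```

```bash
python3 - <<'E'
from p import *
delta((564,-81.6,128.6),down(160));print(sense()["wrist_torque"])
E
```

```text
now [564.54 -82.21 128.65] [-179.74   -0.04  159.89] t 59.9 gap 16.2 F [-0.33  0.58 -1.24]
 turn units [-0.06 -0.01 -0.02]
 shift units, present axes [0.02 0.01 0.  ] | axes after turn [0.02 0.01 0.  ]
[-0.   -0.   -0.03]
```

{"name": "apply_moves", "arguments": {
  "deltas": [
    [0,0,0.03,0,0,0,0],
    [0,0,0.03,0,0,0,0],
    [0,0,0,0,0,0,0]
  ]
}}

```text
time: 60.25
tool_pos: [565.3, -82.4, 128.5]
tcp_rot: [-179.7, 0.1, 159.9]
ft_force: [-3.0, 1.2, 9.1]
finger_gap: 16.1
grip_force: 50.2
```

```bash
python3 - <<'E'
from p import *
delta((564,-81.6,128.6),down(160));print(sense()["wrist_torque"])
E
```

```text
now [565.26 -82.43 128.47] [-179.75    0.07  159.9 ] t 60.2 gap 16.1 F [-2.99  1.18  9.09]
 turn units [-0.05  0.01 -0.02]
 shift units, present axes [ 0.05  0.01 -0.  ] | axes after turn [ 0.05  0.01 -0.  ]
[0.11 0.63 0.01]
```

The bit is seated on the chuck floor. Releasing, going up, and setting yaw for the sleeve.

{"name": "apply_moves", "arguments": {
  "deltas": [
    [0,0,-0.03,0,0,0,0.4],
    [0,0,0,0,0,0,0.4],
    [0,0,0,0,0,0,0.4],
    [0,0,0,0,0,0,0.4],
    [0,0,-0.5,0,0,0,0.4],
    [0,0,-0.8,0,0,0,0.5],
    [0,0,-0.8,0,0,0,0.8],
    [0,0,-0.8,0,0,0,0.8]
  ]
}}

```text
time: 61.25
tool_pos: [564.9, -81.9, 216.8]
tcp_rot: [-179.8, 0.0, 159.9]
ft_force: [0.0, 0.6, -0.3]
finger_gap: 68.3
grip_force: 0.0
```

{"name": "apply_moves", "arguments": {
  "deltas": [
    [0,0,0,0,0,-1,0.8],
    [0,0,0,0,0,-1,0.8],
    [0,0,0,0,0,-1,0.8],
    [0,0,0,0,0,-1,0.8],
    [0,0,0,0,0,-1,0.8],
    [0,0,0,0,0,-1,0.8],
    [0,0,0,0,0,-1,0.8],
    [0,0,0,0,0,-1,0.8]
  ]
}}

```text
time: 62.25
tool_pos: [565.0, -81.9, 216.0]
tcp_rot: [-179.8, -0.1, -163.3]
ft_force: [0.1, 0.0, 0.1]
finger_gap: 68.2
grip_force: 0.0
```

{"name": "apply_moves", "arguments": {
  "deltas": [
    [0,0,0,0,0,-0.7,0.8],
    [0,0,0,0,0,0,0.8],
    [0,0,0,0,0,0,0.8]
  ]
}}

```text
time: 62.62
tool_pos: [564.9, -81.9, 215.4]
tcp_rot: [-179.8, -0.2, -160.3]
ft_force: [-0.2, -0.0, -0.0]
finger_gap: 68.2
grip_force: 0.0
```

```bash
python3 - <<'E'
from p import *
delta((564.1,-81.7,130),down(200));print(sense()["joint_pos"])
S=snapshot("side"); a=cv2.resize(S[140:250,200:310],(400,400),interpolation=cv2.INTER_CUBIC)
T=snapshot("top"); b=cv2.resize(T[140:220,240:320],(400,400),interpolation=cv2.INTER_CUBIC)
cv2.imwrite("pics/bitin.png",np.hstack([a,b])[...,::-1])
E
```

```text
now [564.87 -81.92 215.36] [-179.8    -0.16 -160.3 ] t 62.6 gap 68.2 F [-0.25 -0.   -0.01]
 turn units [-0.04 -0.04 -0.07]
 shift units, present axes [0.01 0.03 2.85] | axes after turn [0.02 0.02 2.85]
[ -13.24    3.9    92.21   -0.25   83.92 -122.91]
```

View pics/bitin.png

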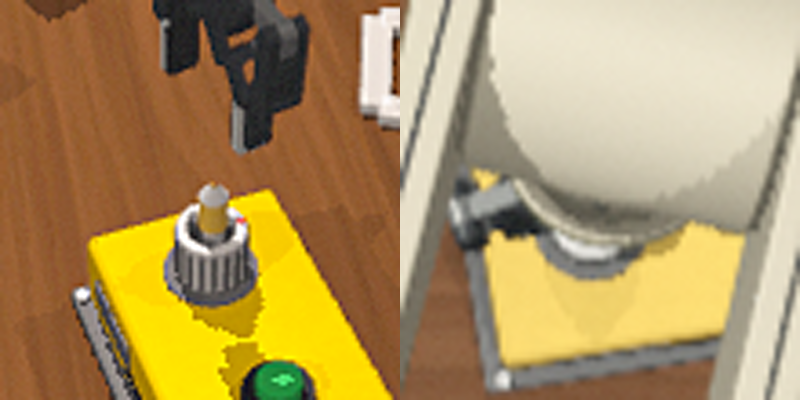

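The bit stands upright in the chuck at crop (213,215). Now gripping the sleeve.

{"name": "apply_moves", "arguments": {
  "deltas": [
    [0.02,0.02,0.8,0,0,0,0.8],
    [0,0,0.9,0,0,0,0.8],
    [0,0,0.9,0,0,0,0.8],
    [0,0,0.8,0,0,0,0.8],
    [0,0,0.4,0,0,0,0.8],
    [0,0,0,0,0,0,0.8],
    [0,0,0,0,0,0,0.8]
  ]
}}

```text
time: 63.6
tool_pos: [564.5, -82.1, 102.0]
tcp_rot: [-179.8, -0.1, -160.2]
ft_force: [-0.2, 0.5, 0.3]
finger_gap: 68.5
grip_force: 0.0
```

```bash
python3 - <<'E'
from p import *
delta((564.1,-81.7,95),down(200));
E
```

```text
now [564.51 -82.13 101.96] [-179.77   -0.11 -160.23] t 63.6 gap 68.5 F [-0.23  0.55  0.3 ]
 turn units [-0.05 -0.02 -0.05]
 shift units, present axes [0.01 0.02 0.23] | axes after turn [0.01 0.02 0.23]
```

{"name": "apply_moves", "arguments": {
  "deltas": [
    [0.01,0.02,0.2,0,0,0,0.8],
    [0,0,0,0,0,0,0.2],
    [0,0,0,0,0,0,0.2],
    [0,0,0,0,0,0,0.2],
    [0,0,0,0,0,0,0.2],
    [0,0,0,0,0,0,0.2],
    [0,0,0,0,0,0,0.2]
  ],
  "grip_force": 50
}}

```text
time: 64.47
tool_pos: [563.8, -83.3, 95.6]
tcp_rot: [-179.7, -0.2, -160.3]
ft_force: [0.7, -8.0, 1.2]
finger_gap: 41.8
grip_force: 53.3
```

```bash
python3 - <<'E'
from p import *
delta((564.1,-81.7,95),down(200));print(sense()["wrist_torque"])
E
```

```text
now [563.81 -83.28  95.58] [-179.66   -0.16 -160.26] t 64.5 gap 41.8 F [ 0.69 -7.99  1.19]
 turn units [-0.07 -0.04 -0.06]
 shift units, present axes [-0.03  0.05  0.02] | axes after turn [-0.03  0.05  0.02]
[-0.81  0.06  0.12]
```

{"name": "apply_moves", "arguments": {
  "deltas": [
    [0,-0.05,0,0,0,0,0.2],
    [0,0,0,0,0,0.8,0.2],
    [0,0,0,0,0,0.8,0.2],
    [0,0,0,0,0,0.8,0.2],
    [0,0,0,0,0,0.8,0.2],
    [0,0,0,0,0,0.8,0.2],
    [0,0,0,0,0,0,0.2]
  ]
}}

```text
time: 65.35
tool_pos: [563.8, -83.2, 95.6]
tcp_rot: [-179.8, -0.1, -178.6]
ft_force: [-3.1, -2.3, 5.5]
finger_gap: 41.7
grip_force: 53.8
```

```bash
python3 - <<'E'
from p import *
delta((564.1,-83.3,95),down(200));print(sense()["wrist_torque"])
E
```

```text
now [563.83 -83.23  95.56] [-179.75   -0.11 -178.63] t 65.3 gap 41.7 F [-3.1  -2.31  5.5 ]
 turn units [-0.05 -0.03 -4.07]
 shift units, present axes [-0.01 -0.    0.02] | axes after turn [-0.01 -0.01  0.02]
[ 0.01  0.48 -0.15]
```

{"name": "apply_moves", "arguments": {
  "deltas": [
    [0,0,0,0,0,1,0.2],
    [0,0,0,0,0,1,0.2],
    [0,0,0,0,0,1,0.2],
    [0,0,0,0,0,1,0.2],
    [0,0,0,0,0,1,0.2],
    [0,0,0,0,0,1,0.2],
    [0,0,0,0,0,1,0.2],
    [0,0,0,0,0,1,0.2]
  ]
}}

```text
time: 66.35
tool_pos: [563.9, -82.9, 95.5]
tcp_rot: [-179.8, 0.0, 144.6]
ft_force: [-3.6, -0.4, 5.4]
finger_gap: 42.2
grip_force: 53.8
```

```bash
python3 - <<'E'
from p import *
delta((564.1,-83.3,95),down(200));print(sense()["wrist_torque"])
E
```

```text
now [563.89 -82.92  95.53] [-179.76    0.05  144.62] t 66.3 gap 42.2 F [-3.61 -0.42  5.44]
 turn units [ -0.05  -0.02 -12.08]
 shift units, present axes [-0.01 -0.01  0.02] | axes after turn [-0.   -0.01  0.02]
[0.2  0.37 0.13]
```

{"name": "apply_moves", "arguments": {
  "deltas": [
    [0,0,0,0,0,1,0.2],
    [0,0,0,0,0,1,0.2],
    [0,0,0,0,0,1,0.2],
    [0,0,0,0,0,1,0.2],
    [0,0,0,0,0,1,0.2],
    [0,0,0,0,0,1,0.2],
    [0,0,0,0,0,1,0.2],
    [0,0,0,0,0,1,0.2]
  ],
  "grip_force": 70
}}

```text
time: 67.35
tool_pos: [564.2, -82.8, 95.6]
tcp_rot: [-179.9, 0.2, 108.0]
ft_force: [-1.1, 0.2, 5.6]
finger_gap: 42.2
grip_force: 70.0
```

```bash
python3 - <<'E'
from p import *
delta((564.1,-83.3,95),down(200));print(sense()["wrist_torque"])
E
```

```text
now [564.17 -82.77  95.63] [-179.87    0.19  107.96] t 67.3 gap 42.2 F [-1.07  0.18  5.58]
 turn units [ -0.06   0.01 -20.08]
 shift units, present axes [-0.02 -0.01  0.02] | axes after turn [ 0.01 -0.02  0.02]
[0.29 0.23 0.13]
```

{"name": "apply_moves", "arguments": {
  "deltas": [
    [0,0,0,0,0,1,0.2],
    [0,0,0,0,0,1,0.2],
    [0,0,0,0,0,1,0.2],
    [0,0,0,0,0,1,0.2],
    [0,0,0,0,0,1,0.2],
    [0,0,0,0,0,1,0.2]
  ]
}}

```text
time: 68.1
tool_pos: [564.3, -82.8, 95.6]
tcp_rot: [-180.0, 0.2, 80.5]
ft_force: [0.5, 0.7, 3.8]
finger_gap: 41.8
grip_force: 70.0
```

```bash
python3 - <<'E'
from p import *
delta((564.1,-83.3,95),down(200));print(sense()["wrist_torque"])
E
```

```text
now [564.35 -82.76  95.62] [-179.99    0.22   80.46] t 68.1 gap 41.8 F [0.46 0.65 3.77]
 turn units [ -0.05   0.03 -26.08]
 shift units, present axes [-0.02 -0.01  0.02] | axes after turn [ 0.01 -0.01  0.02]
[0.34 0.25 0.24]
```

{"name": "apply_moves", "arguments": {
  "deltas": [
    [0,0,0,0,0,0.8,0.2],
    [0,0,0,0,0,0.8,0.2],
    [0,0,0,0,0,0.8,0.2],
    [0,0,0,0,0,0,0.2]
  ]
}}

```text
time: 68.6
tool_pos: [564.4, -82.8, 95.6]
tcp_rot: [180.0, 0.2, 69.6]
ft_force: [0.7, 0.7, 5.9]
finger_gap: 41.6
grip_force: 70.2
```

```bash
python3 - <<'E'
from p import *
delta((564.1,-83.3,95),down(200));print(sense()["wrist_torque"])
E
```

```text
now [564.44 -82.77  95.64] [179.95   0.22  69.62] t 68.6 gap 41.6 F [0.68 0.73 5.93]
 turn units [ -0.05   0.04 -28.44]
 shift units, present axes [-0.02 -0.    0.02] | axes after turn [ 0.02 -0.01  0.02]
[ 0.4   0.15 -0.03]
```

{"name": "apply_moves", "arguments": {
  "deltas": [
    [0,0,0,0,0,0.8,0.2],
    [0,0,0,0,0,0.8,0.2],
    [0,0,0,0,0,0,0.2]
  ]
}}

```text
time: 68.97
tool_pos: [564.5, -82.8, 95.6]
tcp_rot: [179.9, 0.2, 62.3]
ft_force: [1.2, 0.6, 5.3]
finger_gap: 41.6
grip_force: 70.3
```

```bash
python3 - <<'E'
from p import *
delta((564.1,-83.3,95),down(200));print(sense()["wrist_torque"])
E
```

```text
now [564.49 -82.79  95.63] [179.92   0.21  62.31] t 69.0 gap 41.6 F [1.21 0.6  5.28]
 turn units [ -0.05   0.04 -30.04]
 shift units, present axes [-0.02 -0.    0.02] | axes after turn [ 0.02 -0.01  0.02]
[0.51 0.15 0.1 ]
```

{"name": "apply_moves", "arguments": {
  "deltas": [
    [0,0,0,0,0,0.8,0.2],
    [0,0,0,0,0,0.8,0.2],
    [0,0,0,0,0,0,0.2]
  ]
}}

```text
time: 69.35
tool_pos: [564.5, -82.8, 95.6]
tcp_rot: [179.9, 0.2, 55.0]
ft_force: [1.6, -0.5, 5.8]
finger_gap: 41.6
grip_force: 70.3
```

```bash
python3 - <<'E'
from p import *
delta((564.1,-83.3,95),down(200));print(sense()["wrist_torque"])
T=snapshot("side")
m=cv2.inRange(cv2.cvtColor(T,cv2.COLOR_RGB2HSV),(0,150,120),(8,255,255))|cv2.inRange(cv2.cvtColor(T,cv2.COLOR_RGB2HSV),(172,120,120),(180,255,255))
ys,xs=np.nonzero(m[190:220,240:275]);print("red near sleeve",len(xs),(xs.mean()+240,ys.mean()+190) if len(xs) else None)
E
```

```text
now [564.53 -82.81  95.64] [179.89   0.19  54.99] t 69.3 gap 41.6 F [ 1.59 -0.5   5.77]
 turn units [ -0.04   0.05 -31.64]
 shift units, present axes [-0.02 -0.    0.02] | axes after turn [ 0.02 -0.01  0.02]
[0.5  0.1  0.12]
red near sleeve 3 (np.float64(252.33333333333334), np.float64(206.33333333333334))
```

```bash
python3 - <<'E'
from p import *
c=np.array([564.2,-82.0])
def ang(im,n):
    h=cv2.cvtColor(im,cv2.COLOR_RGB2HSV); m=cv2.inRange(h,(0,110,90),(10,255,255))|cv2.inRange(h,(168,90,90),(180,255,255))
    u,v=proj(n,(c[0],c[1],110)); ys,xs=np.nonzero(m); k=np.hypot(xs-u,ys-v)<12
    if k.any():
        p=onz(n,xs[k].mean(),ys[k].mean(),110)[:2]-c; print(n,(round(u),round(v)),k.sum(),np.round([xs[k].mean(),ys[k].mean()],1),p,np.degrees(np.arctan2(p[1],p[0])))
    else: print(n,"none")
ang(np.load("side0.npy"),"side");ang(np.load("top0.npy"),"top"); ang(snapshot("side"),"side"); ang(snapshot("top"),"top")
E
```

```text
side (258, 202) 8 [261.6 195.8] [12.61 17.54] 54.29513943326874
top (279, 183) 3 [278. 174.] [20.86  1.44] 3.9583176564854172
side (258, 202) 4 [252.5 206.5] [-13.82 -10.15] -143.71334933452806
top none
```

The mark went from 4° to −144°, so the sleeve followed without slipping (about 2.68 rad). Releasing and rising.

{"name": "apply_moves", "arguments": {
  "deltas": [
    [0,0,0,0,0,0,0.8],
    [0,0,0,0,0,0,0.8],
    [0,0,0,0,0,0,0.8],
    [0,0,0,0,0,0,0.8],
    [0,0,-0.5,0,0,0,0.8],
    [0,0,-0.8,0,0,0,0.8],
    [0,0,-0.9,0,0,0,0.8],
    [0,0,-0.9,0,0,0,0.8]
  ]
}}

```text
time: 70.5
tool_pos: [564.1, -82.6, 189.9]
tcp_rot: [179.9, 0.2, 54.9]
ft_force: [0.8, 0.5, 0.3]
finger_gap: 68.5
grip_force: 0.0
```

{"name": "apply_moves", "arguments": {
  "deltas": [
    [0,0,-0.6,0,0,0,0.5],
    [0,0,0,0,0,0,0],
    [0,0,0,0,0,0,0],
    [0,0,0,0,0,0,0]
  ]
}}

```text
time: 71.0
tool_pos: [563.1, -82.3, 204.1]
tcp_rot: [-179.9, 0.3, 54.9]
ft_force: [-0.3, 0.2, -0.0]
finger_gap: 0.2
grip_force: 0.0
```

```bash
python3 - <<'E'
from p import *
delta((582.4,-187,205),down(55))
c=np.array([564.2,-82.0]); im=snapshot("side")
h=cv2.cvtColor(im,cv2.COLOR_RGB2HSV); m=cv2.inRange(h,(0,110,90),(10,255,255))|cv2.inRange(h,(168,90,90),(180,255,255))
u,v=proj("side",(c[0],c[1],110)); ys,xs=np.nonzero(m)
for x,y in zip(xs,ys):
    if np.hypot(x-u,y-v)<13: p=onz("side",x,y,110)[:2]-c; print((x,y),p,np.degrees(np.arctan2(p[1],p[0])))
for mm,s,cc in blobs(im,(50,100,60),(85,255,255),60): print("green",cc,s[4],onz("side",*cc,84),tri((321.0,176.3),cc))
E
```

```text
now [563.12 -82.3  204.11] [-179.89    0.32   54.93] t 71.0 gap 0.2 F [-0.3   0.18 -0.03]
 turn units [-0.02  0.07 -0.02]
 shift units, present axes [-2.49  2.53 -0.02] | axes after turn [-2.49  2.53 -0.03]
(np.int64(264), np.int64(193)) [19.66 24.82] 51.611953957153794
(np.int64(265), np.int64(193)) [21.87 24.38] 48.10031752572853
(np.int64(266), np.int64(193)) [24.08 23.94] 44.82539565135517
(np.int64(263), np.int64(194)) [16.79 22.22] 52.93312955597549
(np.int64(246), np.int64(198)) [-22.97  17.62] 142.50978309380358
(np.int64(247), np.int64(198)) [-20.79  17.19] 140.42272538409836
(np.int64(248), np.int64(198)) [-18.61  16.75] 138.00895974671826
(np.int64(254), np.int64(206)) [-10.31  -9.35] -137.8010686355584
(np.int64(255), np.int64(206)) [-8.17 -9.78] -129.86644722945684
(np.int64(254), np.int64(207)) [-10.9  -12.23] -131.7158944993263
(np.int64(254), np.int64(208)) [-11.49 -15.09] -127.27314013863001
green [276.26 245.3 ] 143 [ 582.2  -186.18   84.  ] (array([ 582.65, -187.23,   85.44]), np.float64(1.5203668845054075))
```

The mark sprang back about 15° to 2.4 rad, so the chuck is locked. One last look at the cup and bench before pressing the button.

{"name": "apply_moves", "arguments": {
  "deltas": [
    [-0.9,0.9,0,0,0,0,0],
    [-0.9,0.9,0,0,0,0,0],
    [-0.69,0.73,0,0,0,0,0],
    [0,0,0,0,0,0,0],
    [0,0,0,0,0,0,0]
  ]
}}

```text
time: 71.68
tool_pos: [582.8, -186.6, 205.3]
tcp_rot: [-179.9, 0.3, 54.9]
ft_force: [0.6, 0.1, 0.5]
finger_gap: -0.1
grip_force: 0.0
```

```bash
python3 - <<'E'
from p import *
delta((582.4,-186.8,105),down(55))
T=snapshot("top");S=snapshot("side")
a=cv2.resize(T[178:228,85:135],(400,400),interpolation=cv2.INTER_CUBIC);b=cv2.resize(S[70:270,120:320],(400,400),interpolation=cv2.INTER_CUBIC)
c=cv2.resize(T[60:360,60:460],(800,200*3)[:2],interpolation=cv2.INTER_AREA)[:, :]
c=cv2.resize(T[80:230,60:460],(533,200),interpolation=cv2.INTER_CUBIC); c=np.hstack([c,np.zeros((200,267,3),np.uint8)])
cv2.imwrite("pics/last.png",np.vstack([np.hstack([a,b]),c])[...,::-1])
E
```

```text
now [ 582.76 -186.63  205.29] [-179.94    0.25   54.92] t 71.7 gap -0.1 F [0.6  0.06 0.53]
 turn units [-0.01  0.06 -0.02]
 shift units, present axes [ 0.   -0.    3.34] | axes after turn [-0.01 -0.01  3.34]
```

View pics/last.png

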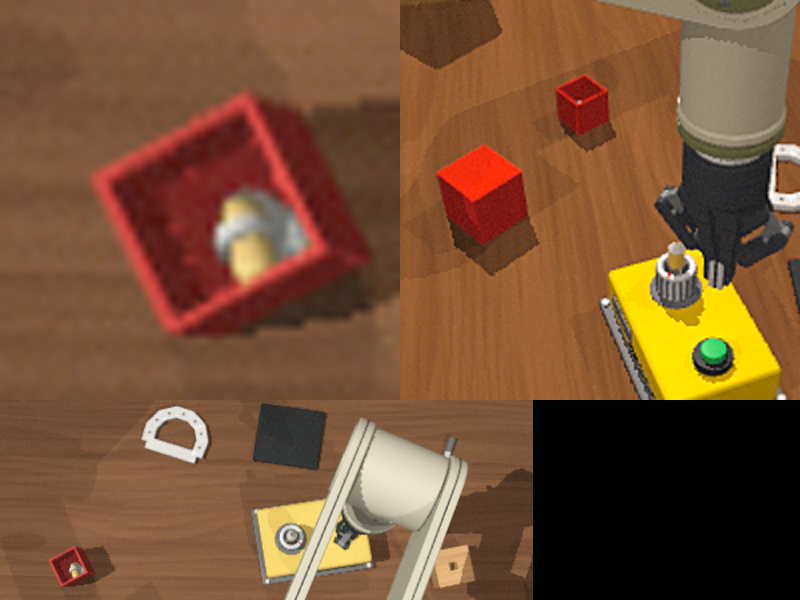

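Studs are in the upright cup (two seen side by side, the third hidden by the wall), the bench is clear, the bit stands in the chuck and the stand is empty. Now the button.

{"name": "apply_moves", "arguments": {
  "deltas": [
    [0,0,0.8,0,0,0,0],
    [0,0,0.9,0,0,0,0],
    [0,0,0.9,0,0,0,0],
    [0,0,0.6,0,0,0,0],
    [0,0,0.1,0,0,0,0],
    [0,0,0,0,0,0,0]
  ]
}}

```text
time: 72.53
tool_pos: [583.3, -187.6, 107.9]
tcp_rot: [179.9, 0.2, 54.9]
ft_force: [-1.0, -0.6, 0.6]
finger_gap: -0.1
grip_force: 0.0
```

{"name": "apply_moves", "arguments": {
  "deltas": [
    [0,0,0.1,0,0,0,0],
    [0,0,0,0,0,0,0]
  ]
}}

```text
time: 72.78
tool_pos: [583.7, -188.0, 105.1]
tcp_rot: [179.9, 0.2, 54.9]
ft_force: [1.6, -0.4, 1.4]
finger_gap: 0.0
grip_force: 0.9
```

{"name": "apply_moves", "arguments": {
  "deltas": [
    [0,0,0.08,0,0,0,0],
    [0,0,0,0,0,0,0]
  ]
}}

```text
time: 73.03
tool_pos: [583.5, -187.9, 102.2]
tcp_rot: [179.9, 0.2, 54.9]
ft_force: [1.8, 0.1, 3.4]
finger_gap: 0.3
grip_force: 1.8
```

Contact at TCP z≈105; the spring is pushing back. On to the bottom.

{"name": "apply_moves", "arguments": {
  "deltas": [
    [0,0,0.07,0,0,0,0],
    [0,0,0,0,0,0,0]
  ]
}}

```text
time: 73.28
tool_pos: [583.5, -187.9, 100.2]
tcp_rot: [179.9, 0.2, 54.9]
ft_force: [2.8, -1.1, 3.9]
finger_gap: -0.1
grip_force: 2.4
```

{"name": "apply_moves", "arguments": {
  "deltas": [
    [0,0,0.07,0,0,0,0],
    [0,0,0,0,0,0,0]
  ]
}}

```text
time: 73.53
tool_pos: [583.7, -188.0, 99.9]
tcp_rot: [179.9, 0.2, 54.9]
ft_force: [-3.7, 2.0, 18.5]
finger_gap: -0.2
grip_force: 8.9
```

{"name": "apply_moves", "arguments": {
  "deltas": [
    [0,0,0.05,0,0,0,0],
    [0,0,0,0,0,0,0]
  ]
}}

```text
time: 73.78
tool_pos: [583.8, -188.0, 99.7]
tcp_rot: [179.8, 0.2, 54.9]
ft_force: [-9.6, 3.6, 26.9]
finger_gap: -0.0
grip_force: 13.5
```

Bottomed out (force jumped to 27 N). Letting go and rising.

{"name": "apply_moves", "arguments": {
  "deltas": [
    [0,0,-0.3,0,0,0,0],
    [0,0,-0.6,0,0,0,0],
    [0,0,-0.9,0,0,0,0],
    [0,0,-0.9,0,0,0,0],
    [0,0,-0.9,0,0,0,0],
    [0,0,0,0,0,0,0],
    [0,0,0,0,0,0,0],
    [0,0,0,0,0,0,0]
  ]
}}

```text
time: 74.78
tool_pos: [582.2, -186.9, 202.2]
tcp_rot: [-179.9, 0.3, 54.9]
ft_force: [1.2, 0.3, -0.4]
finger_gap: 0.0
grip_force: 0.0
```

```bash
python3 studs.py | grep now; python3 - <<'E'
from p import *
T=snapshot("top")
for mm,s,c in blobs(T,(0,140,60),(8,255,255),60): print(s[4],c)
print(sense()["tool_pos"],sense()["ft_force"])
from bench import hand_in
print(hand_in())
E
```

```text
598 [112.75 204.26]
1266 [181.89 267.42]
[ 582.43 -186.99  202.54] [ 0.02 -0.77 -0.13]
the job is handed in; nothing more can be done
None
```

The job is handed in, and no verdict came back: the bit is locked in the chuck, the red cup stands mouth-up with all three studs dropped in (the last picture clearly shows only two, the third hidden by the wall), and the green button was then pressed fully and released.

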